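# Release the strip carriers from the shaker and load the strip reader

## Robot

A 6-joint arm with a two-finger parallel gripper is mounted at the origin on a cart in front of the work surface, level with it; the furniture and walls round the work are solid. World frame = base frame: x ahead of the robot, y to its left, z up, the work surface at z = 0. Lengths are in m, angles in rad, forces in N, time in s.
With the tool pointing down it reaches from about 0.25 to 0.775 m from the base axis. Payload 4 kg.
Tool frame: the origin (TCP) lies midway between the tips of the shut fingers; the grasp point (between the pads) lies 19 mm behind it; z points along the fingers, y is the direction in which the jaws open and shut (so a half turn about z gives the same grasp; the last joint's range is limited). The gripper opens to 94 mm and grips with 3 to 60 N. Pads are 16 mm wide; open, the fingers measure 119 mm over their backs; the gripper's body (75 mm by 177 mm) begins 78 mm behind the grasp point.
Start: joints at [-1.355, 0.087, 1.371, -0, 1.684, -0.103], TCP at [0.172, -0.522, 0.171] pointing down, gripper open.
Joint ranges: [-3.1, 3.1], [-0.76, 2.03], [0.27, 2.55], [-1.08, 4.22], [0.17, 2.65], [-2.57, 2.57]. Speed limits (rad/s): [2.79, 2.79, 3.14, 3.14, 3.14, 3.14].

## Interface

Orientations are given as [roll, pitch, yaw] about the fixed x, y, z axes, in that order (R = Rz(yaw) Ry(pitch) Rx(roll)).
In Python, from bench import robot, cams gives the robot as it stands.
- The arm moves only by the tool step_arm, never from a script. Its argument "plan" is a list that holds one entry, the list of rows, each a list of 5 numbers: the shift along the world's x, y, z in mm, then the turn about the world's z in rad, then the opening in per cent of the stroke, from 0 (shut) to 100 (fully open). In form: [[[tx, ty, tz, turn, fingers], ...]]. A call has 1 to 8 rows; each row is the pose to reach, as a shift and turn from the pose commanded when the call began; what a row does not reach only later rows make up. A row lasts 1/12 s, in which the tool goes at most 41.7 mm and 7.16 degrees, less where a joint would pass 70% of its speed; a pose out of reach is approached as far as the arm can. A call with a gripper value outside its range is refused whole. The fingers move at their own pace and stop on an object; the grip force is fixed at half the most. Time passes only in rows, so rows that repeat a pose let the fingers close. It gives the time, the measured TCP pose, the force and the opening at its end, in the units of the state.
- robot.get_obs(): the state, without advancing time (a new reading comes with each control period).
- cams.snapshot(name): name is "scene" or "top"; returns a dict with "frame" (400x640x3 uint8, red, green, blue), "camera_matrix" (3x3 intrinsics, pixels), "origin" and "attitude" of the camera in the world. Camera axes: x right, y down, z forward; pixel columns grow to the right and rows downward; lengths in m; the calibration is good to about 2 mm. A picture is of the moment at which its call begins. There is no depth.
- robot.close_job(): hands the job in, once; it reports no verdict.
The state is a dict: "time": time; "joint_positions": joint angles; "qvel": joint speeds; "joint_torque": joint torques, N m; "tool_pos": TCP position; "ee_rot": TCP orientation; "wrist_force": force on the tool from outside, world axes, zero at the start; "wrist_torque": the same for the moment, N m; "width": finger opening in m.
Only numpy, scipy, OpenCV 4.12 (cv2) and the standard library are available. Lean on these libraries where they do the work, as an engineer would, in place of code of your own. Each camera call takes 0.05 s, during which the arm holds its last target. There are 200 camera calls.

## Task

The incubation is over: move every strip carrier from the shaker to the reader. For each one press the key under its front end all the way down so that the hidden hooks let go and it pops up (never force it against the hooks), lift it out by its rib, lay it between the rails of a lane of its own and push it through under the read head until its nose is fully home against the stop. When all the carriers are home, press the start button on top of the reader; leave everything else on the bench where it is.

Things in the scene. Friction and masses are not known exactly. Their poses are not given: they have to be found in the camera images.
- shaker: Fixed incubator shaker, left. Origin: on the table under its middle; x front (keys) to back, y left. 4 bays at y = 105, 35, -35, -105 mm, floors 45 mm above the table, walls 16 mm higher. Hooks hold a seated carrier down by both ends. Its key fully pressed: the hooks draw back, a sprung plate lifts it 4 mm and holds it there, loose, also after the key is let go; then lift it straight up.
- reader: Fixed strip reader, right. Origin: on the table under the middle of the tunnel mouths; x into the tunnels, y left. Deck x -129 to 0 mm, 20 mm high, open in front; 4 lanes at y = 108, 36, -36, -108 between rails 7 mm high, 70 mm wide in front, 66 at the mouths (x=0). Tunnels 66 wide, 31 high, stop at x=80. Read head: solid, x 0 to 117, 51 to 95 mm above the table, 306 wide.
- start (a joint): Start button of the reader: 0 released, 0.006 fully pressed (m); springs back; about 5 N. It counts as pressed beyond 0.004 for 0.1 s.
- start_top (a point): Centre of the top of the start button, a round steel cap 26 mm across, facing up, on top of the read head, near its right end. Press straight down.
- carrier_1: Strip carrier: low white frame with two rows of wells, 112 (x) x 60 x 27 mm, 0.16 kg; all alike. None if absent. Origin: centre of its underside, z up. Foot 112 x 60 x 6 mm, frame on it 100 x 58 up to 13 mm, on top a grey grip rib 56 long (x), 12 wide (y), 13 to 27 mm high: grasp it across y. Starts hooked down in a shaker bay, x along the shaker's x.
- key_1 (a joint): Release key of the leftmost bay (seen from the robot): 0 at rest, 0.008 fully pressed (m). Sprung, about 3 N to start and up to 10 N at the end. The hooks are clear from about 0.007. Let go, it returns to 0, or only to about 0.004 when the carrier has popped up and blocks the hooks.
- key_1_pad (a point): Centre of the top of the leftmost bay's key: a ribbed grey plate 30 x 30 mm that sticks out from under the front end of the bay, 44 mm above the table; it sinks with the key. Press straight down, 8 mm. A seated carrier's front end is 25 mm behind this point.
- lane_1_home (a point): Where the origin of a carrier lies when it is fully home in the leftmost lane of the reader: nose on the stop at the end of the tunnel, tail standing 32 mm out of the mouth. Axes as the reader's.
- carrier_2: Strip carrier: low white frame with two rows of wells, 112 (x) x 60 x 27 mm, 0.16 kg; all alike. None if absent. Origin: centre of its underside, z up. Foot 112 x 60 x 6 mm, frame on it 100 x 58 up to 13 mm, on top a grey grip rib 56 long (x), 12 wide (y), 13 to 27 mm high: grasp it across y. Starts hooked down in a shaker bay, x along the shaker's x.
- key_2 (a joint): Release key of the left inner bay (seen from the robot): 0 at rest, 0.008 fully pressed (m). Sprung, about 3 N to start and up to 10 N at the end. The hooks are clear from about 0.007. Let go, it returns to 0, or only to about 0.004 when the carrier has popped up and blocks the hooks.
- key_2_pad (a point): Centre of the top of the left inner bay's key: a ribbed grey plate 30 x 30 mm that sticks out from under the front end of the bay, 44 mm above the table; it sinks with the key. Press straight down, 8 mm. A seated carrier's front end is 25 mm behind this point.
- lane_2_home (a point): Where the origin of a carrier lies when it is fully home in the left inner lane of the reader: nose on the stop at the end of the tunnel, tail standing 32 mm out of the mouth. Axes as the reader's.
- carrier_3: Strip carrier: low white frame with two rows of wells, 112 (x) x 60 x 27 mm, 0.16 kg; all alike. None if absent. Origin: centre of its underside, z up. Foot 112 x 60 x 6 mm, frame on it 100 x 58 up to 13 mm, on top a grey grip rib 56 long (x), 12 wide (y), 13 to 27 mm high: grasp it across y. Starts hooked down in a shaker bay, x along the shaker's x.
- key_3 (a joint): Release key of the right inner bay (seen from the robot): 0 at rest, 0.008 fully pressed (m). Sprung, about 3 N to start and up to 10 N at the end. The hooks are clear from about 0.007. Let go, it returns to 0, or only to about 0.004 when the carrier has popped up and blocks the hooks.
- key_3_pad (a point): Centre of the top of the right inner bay's key: a ribbed grey plate 30 x 30 mm that sticks out from under the front end of the bay, 44 mm above the table; it sinks with the key. Press straight down, 8 mm. A seated carrier's front end is 25 mm behind this point.
- lane_3_home (a point): Where the origin of a carrier lies when it is fully home in the right inner lane of the reader: nose on the stop at the end of the tunnel, tail standing 32 mm out of the mouth. Axes as the reader's.
- carrier_4: Strip carrier: low white frame with two rows of wells, 112 (x) x 60 x 27 mm, 0.16 kg; all alike. None if absent. Origin: centre of its underside, z up. Foot 112 x 60 x 6 mm, frame on it 100 x 58 up to 13 mm, on top a grey grip rib 56 long (x), 12 wide (y), 13 to 27 mm high: grasp it across y. Starts hooked down in a shaker bay, x along the shaker's x.
- key_4 (a joint): Release key of the rightmost bay (seen from the robot): 0 at rest, 0.008 fully pressed (m). Sprung, about 3 N to start and up to 10 N at the end. The hooks are clear from about 0.007. Let go, it returns to 0, or only to about 0.004 when the carrier has popped up and blocks the hooks.
- key_4_pad (a point): Centre of the top of the rightmost bay's key: a ribbed grey plate 30 x 30 mm that sticks out from under the front end of the bay, 44 mm above the table; it sinks with the key. Press straight down, 8 mm. A seated carrier's front end is 25 mm behind this point.
- lane_4_home (a point): Where the origin of a carrier lies when it is fully home in the rightmost lane of the reader: nose on the stop at the end of the tunnel, tail standing 32 mm out of the mouth. Axes as the reader's.
- petri_dish: Petri dish, 64 mm across, 15 mm high; a bystander. Origin at its underside.
- conical_flask: Conical flask, 57 mm across, 88 mm high; a bystander. Origin at its underside.
- pen_blue: Pen, 142 mm long, 12 mm thick; a bystander. Origin at its underside.

How it is judged:
On the way, in this order (a step that is already met when the one before it is completed fails the run):
1. every carrier lies fully home in a lane of the reader, let go (((x of carrier_1 in the frame of lane_1_home between -0.004 and 0.004 m and horizontal distance between carrier_1 and lane_1_home below 0.007 m and z of carrier_1 in the frame of lane_1_home between -0.004 and 0.004 m and angle between the x axis of carrier_1 and the x axis of lane_1_home, either way round below 0.12 rad) or (x of carrier_1 in the frame of lane_2_home between -0.004 and 0.004 m and horizontal distance between carrier_1 and lane_2_home below 0.007 m and z of carrier_1 in the frame of lane_2_home between -0.004 and 0.004 m and angle between the x axis of carrier_1 and the x axis of lane_2_home, either way round below 0.12 rad) or (x of carrier_1 in the frame of lane_3_home between -0.004 and 0.004 m and horizontal distance between carrier_1 and lane_3_home below 0.007 m and z of carrier_1 in the frame of lane_3_home between -0.004 and 0.004 m and angle between the x axis of carrier_1 and the x axis of lane_3_home, either way round below 0.12 rad) or (x of carrier_1 in the frame of lane_4_home between -0.004 and 0.004 m and horizontal distance between carrier_1 and lane_4_home below 0.007 m and z of carrier_1 in the frame of lane_4_home between -0.004 and 0.004 m and angle between the x axis of carrier_1 and the x axis of lane_4_home, either way round below 0.12 rad)) and ((x of carrier_2 in the frame of lane_1_home between -0.004 and 0.004 m and horizontal distance between carrier_2 and lane_1_home below 0.007 m and z of carrier_2 in the frame of lane_1_home between -0.004 and 0.004 m and angle between the x axis of carrier_2 and the x axis of lane_1_home, either way round below 0.12 rad) or (x of carrier_2 in the frame of lane_2_home between -0.004 and 0.004 m and horizontal distance between carrier_2 and lane_2_home below 0.007 m and z of carrier_2 in the frame of lane_2_home between -0.004 and 0.004 m and angle between the x axis of carrier_2 and the x axis of lane_2_home, either way round below 0.12 rad) or (x of carrier_2 in the frame of lane_3_home between -0.004 and 0.004 m and horizontal distance between carrier_2 and lane_3_home below 0.007 m and z of carrier_2 in the frame of lane_3_home between -0.004 and 0.004 m and angle between the x axis of carrier_2 and the x axis of lane_3_home, either way round below 0.12 rad) or (x of carrier_2 in the frame of lane_4_home between -0.004 and 0.004 m and horizontal distance between carrier_2 and lane_4_home below 0.007 m and z of carrier_2 in the frame of lane_4_home between -0.004 and 0.004 m and angle between the x axis of carrier_2 and the x axis of lane_4_home, either way round below 0.12 rad)) and ((x of carrier_3 in the frame of lane_1_home between -0.004 and 0.004 m and horizontal distance between carrier_3 and lane_1_home below 0.007 m and z of carrier_3 in the frame of lane_1_home between -0.004 and 0.004 m and angle between the x axis of carrier_3 and the x axis of lane_1_home, either way round below 0.12 rad) or (x of carrier_3 in the frame of lane_2_home between -0.004 and 0.004 m and horizontal distance between carrier_3 and lane_2_home below 0.007 m and z of carrier_3 in the frame of lane_2_home between -0.004 and 0.004 m and angle between the x axis of carrier_3 and the x axis of lane_2_home, either way round below 0.12 rad) or (x of carrier_3 in the frame of lane_3_home between -0.004 and 0.004 m and horizontal distance between carrier_3 and lane_3_home below 0.007 m and z of carrier_3 in the frame of lane_3_home between -0.004 and 0.004 m and angle between the x axis of carrier_3 and the x axis of lane_3_home, either way round below 0.12 rad) or (x of carrier_3 in the frame of lane_4_home between -0.004 and 0.004 m and horizontal distance between carrier_3 and lane_4_home below 0.007 m and z of carrier_3 in the frame of lane_4_home between -0.004 and 0.004 m and angle between the x axis of carrier_3 and the x axis of lane_4_home, either way round below 0.12 rad)) and ((x of carrier_4 in the frame of lane_1_home between -0.004 and 0.004 m and horizontal distance between carrier_4 and lane_1_home below 0.007 m and z of carrier_4 in the frame of lane_1_home between -0.004 and 0.004 m and angle between the x axis of carrier_4 and the x axis of lane_1_home, either way round below 0.12 rad) or (x of carrier_4 in the frame of lane_2_home between -0.004 and 0.004 m and horizontal distance between carrier_4 and lane_2_home below 0.007 m and z of carrier_4 in the frame of lane_2_home between -0.004 and 0.004 m and angle between the x axis of carrier_4 and the x axis of lane_2_home, either way round below 0.12 rad) or (x of carrier_4 in the frame of lane_3_home between -0.004 and 0.004 m and horizontal distance between carrier_4 and lane_3_home below 0.007 m and z of carrier_4 in the frame of lane_3_home between -0.004 and 0.004 m and angle between the x axis of carrier_4 and the x axis of lane_3_home, either way round below 0.12 rad) or (x of carrier_4 in the frame of lane_4_home between -0.004 and 0.004 m and horizontal distance between carrier_4 and lane_4_home below 0.007 m and z of carrier_4 in the frame of lane_4_home between -0.004 and 0.004 m and angle between the x axis of carrier_4 and the x axis of lane_4_home, either way round below 0.12 rad)) and linear speed of each of carrier_1, carrier_2, carrier_3, carrier_4 below 0.02 m/s and contact force between each of carrier_1, carrier_2, carrier_3, carrier_4 and the fingers below 0.2 N), for 0.2 s.
2. the start button is pressed with all carriers home (value of joint start above 0.004 m and ((x of carrier_1 in the frame of lane_1_home between -0.004 and 0.004 m and horizontal distance between carrier_1 and lane_1_home below 0.007 m and z of carrier_1 in the frame of lane_1_home between -0.004 and 0.004 m and angle between the x axis of carrier_1 and the x axis of lane_1_home, either way round below 0.12 rad) or (x of carrier_1 in the frame of lane_2_home between -0.004 and 0.004 m and horizontal distance between carrier_1 and lane_2_home below 0.007 m and z of carrier_1 in the frame of lane_2_home between -0.004 and 0.004 m and angle between the x axis of carrier_1 and the x axis of lane_2_home, either way round below 0.12 rad) or (x of carrier_1 in the frame of lane_3_home between -0.004 and 0.004 m and horizontal distance between carrier_1 and lane_3_home below 0.007 m and z of carrier_1 in the frame of lane_3_home between -0.004 and 0.004 m and angle between the x axis of carrier_1 and the x axis of lane_3_home, either way round below 0.12 rad) or (x of carrier_1 in the frame of lane_4_home between -0.004 and 0.004 m and horizontal distance between carrier_1 and lane_4_home below 0.007 m and z of carrier_1 in the frame of lane_4_home between -0.004 and 0.004 m and angle between the x axis of carrier_1 and the x axis of lane_4_home, either way round below 0.12 rad)) and ((x of carrier_2 in the frame of lane_1_home between -0.004 and 0.004 m and horizontal distance between carrier_2 and lane_1_home below 0.007 m and z of carrier_2 in the frame of lane_1_home between -0.004 and 0.004 m and angle between the x axis of carrier_2 and the x axis of lane_1_home, either way round below 0.12 rad) or (x of carrier_2 in the frame of lane_2_home between -0.004 and 0.004 m and horizontal distance between carrier_2 and lane_2_home below 0.007 m and z of carrier_2 in the frame of lane_2_home between -0.004 and 0.004 m and angle between the x axis of carrier_2 and the x axis of lane_2_home, either way round below 0.12 rad) or (x of carrier_2 in the frame of lane_3_home between -0.004 and 0.004 m and horizontal distance between carrier_2 and lane_3_home below 0.007 m and z of carrier_2 in the frame of lane_3_home between -0.004 and 0.004 m and angle between the x axis of carrier_2 and the x axis of lane_3_home, either way round below 0.12 rad) or (x of carrier_2 in the frame of lane_4_home between -0.004 and 0.004 m and horizontal distance between carrier_2 and lane_4_home below 0.007 m and z of carrier_2 in the frame of lane_4_home between -0.004 and 0.004 m and angle between the x axis of carrier_2 and the x axis of lane_4_home, either way round below 0.12 rad)) and ((x of carrier_3 in the frame of lane_1_home between -0.004 and 0.004 m and horizontal distance between carrier_3 and lane_1_home below 0.007 m and z of carrier_3 in the frame of lane_1_home between -0.004 and 0.004 m and angle between the x axis of carrier_3 and the x axis of lane_1_home, either way round below 0.12 rad) or (x of carrier_3 in the frame of lane_2_home between -0.004 and 0.004 m and horizontal distance between carrier_3 and lane_2_home below 0.007 m and z of carrier_3 in the frame of lane_2_home between -0.004 and 0.004 m and angle between the x axis of carrier_3 and the x axis of lane_2_home, either way round below 0.12 rad) or (x of carrier_3 in the frame of lane_3_home between -0.004 and 0.004 m and horizontal distance between carrier_3 and lane_3_home below 0.007 m and z of carrier_3 in the frame of lane_3_home between -0.004 and 0.004 m and angle between the x axis of carrier_3 and the x axis of lane_3_home, either way round below 0.12 rad) or (x of carrier_3 in the frame of lane_4_home between -0.004 and 0.004 m and horizontal distance between carrier_3 and lane_4_home below 0.007 m and z of carrier_3 in the frame of lane_4_home between -0.004 and 0.004 m and angle between the x axis of carrier_3 and the x axis of lane_4_home, either way round below 0.12 rad)) and ((x of carrier_4 in the frame of lane_1_home between -0.004 and 0.004 m and horizontal distance between carrier_4 and lane_1_home below 0.007 m and z of carrier_4 in the frame of lane_1_home between -0.004 and 0.004 m and angle between the x axis of carrier_4 and the x axis of lane_1_home, either way round below 0.12 rad) or (x of carrier_4 in the frame of lane_2_home between -0.004 and 0.004 m and horizontal distance between carrier_4 and lane_2_home below 0.007 m and z of carrier_4 in the frame of lane_2_home between -0.004 and 0.004 m and angle between the x axis of carrier_4 and the x axis of lane_2_home, either way round below 0.12 rad) or (x of carrier_4 in the frame of lane_3_home between -0.004 and 0.004 m and horizontal distance between carrier_4 and lane_3_home below 0.007 m and z of carrier_4 in the frame of lane_3_home between -0.004 and 0.004 m and angle between the x axis of carrier_4 and the x axis of lane_3_home, either way round below 0.12 rad) or (x of carrier_4 in the frame of lane_4_home between -0.004 and 0.004 m and horizontal distance between carrier_4 and lane_4_home below 0.007 m and z of carrier_4 in the frame of lane_4_home between -0.004 and 0.004 m and angle between the x axis of carrier_4 and the x axis of lane_4_home, either way round below 0.12 rad))), for 0.1 s.
At the end, for the whole second after the job is handed in: Every carrier present lies flat in a lane of the reader with its origin within 4 mm along the lane (7 mm in all) of that lane's home point, its length along the lane to 0.12 rad, at rest and let go; the start button was pressed after that and is released (all of step 1 and value of joint start below 0.002 m); the robot touches nothing.
It fails at once if a carrier is forced (pulled or pressed) against the shaker with more than 40 N (contact force between any of carrier_1, carrier_2, carrier_3, carrier_4 and shaker above 40 N).
It fails at once if a bystander is moved more than 6 cm (distance of any of petri_dish, conical_flask, pen_blue from where it was at the start of the episode above 0.06 m).
It fails at once if the flask is knocked over (angle between conical_flask's own z axis and vertical above 0.6 rad).
Of carrier_1, carrier_2, carrier_3, carrier_4 only 3 to 4 are there at a start; the rules pass over those that are not, and their reading is None.
At some moment in a run one of carrier_1, carrier_2, carrier_3, carrier_4 may be knocked a few centimetres aside while the robot is not near it.
Once in a run the grip may slacken for a moment while it holds something.
It also fails if it takes over 210 s, if anything falls off the work surface, if the arm or the gripper's body presses on something with over 40 N, if the wrist force passes 120 N, or if a joint passes its speed limit or range.

## Working session

There is one attempt and no reset: what is moved stays moved. The work goes in short steps, Python scripts to look and compute and a tool call to move; the robot and the scene stay as the last step left them, time stands still between calls to the robot, and variables do not carry over. Pictures are saved under pics/ and viewed, about 12 in all and at most 16, crops included, and the job is handed in when it is done.

Besides the shell and the picture viewer there is one more tool, called after "Call:" as name([rows], argument=value, ...), one row to a line, values as JSON. step_arm: Moves the arm, as the interface text tells. Its arguments: {"type":"object","properties":{"plan":{"type":"array"}},"required":["plan"]}

```bash
ls; mkdir -p pics; python3 - <<'E'
from bench import robot,cams
import cv2
print(robot.get_obs())
for n in("scene","top"):
    s=cams.snapshot(n); cv2.imwrite(f"pics/{n}0.png",s["frame"][:,:,::-1])
    print(n,s["camera_matrix"],s["origin"],s["attitude"])
E
```

```text
pics
{'time': 0.0, 'joint_positions': array([-1.35509536e+00,  8.78988937e-02,  1.37221921e+00, -2.24478233e-05,
        1.68359432e+00, -1.03128401e-01]), 'qvel': array([-9.43843827e-04,  2.51185093e-04,  1.73339660e-03,  5.83432352e-04,
        2.63061406e-05, -5.11751964e-05]), 'joint_torque': array([-4.39712567e-04, -3.40185535e+01, -3.02422929e+01,  7.17075798e-02,
        3.29377642e-02, -1.70802000e-04]), 'tool_pos': array([ 0.17224096, -0.5216885 ,  0.1700527 ]), 'ee_rot': array([-3.13948186e+00, -1.96028149e-04,  3.18826656e-01]), 'wrist_force': array([-1.39538302,  0.99171199, -0.27061335]), 'wrist_torque': array([ 0.00419095, -0.05258439,  0.02345623]), 'width': 0.09412350715782673}
scene [[515.95236706   0.         318.46665174]
 [  0.         515.95236706 201.82571384]
 [  0.           0.           1.        ]] [-0.35464713 -0.71787315  1.3014345 ] [-2.39305382 -0.00642941 -0.87056129]
top [[398.16241042   0.         320.33757269]
 [  0.         398.16241042 200.83184292]
 [  0.           0.           1.        ]] [ 0.45580717 -0.02982755  1.14786718] [-3.06417471  0.02385149 -1.58724347]
```

View pics/scene0.png

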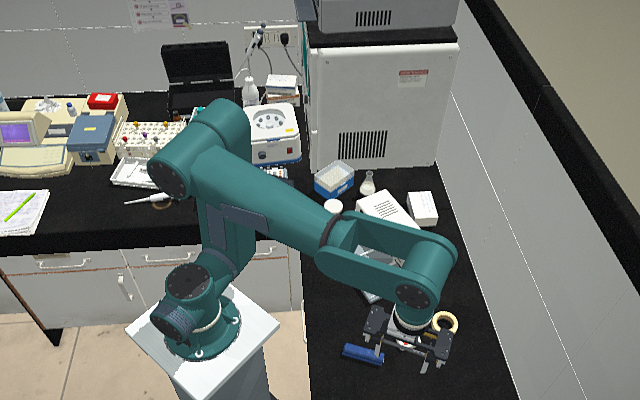

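View pics/top0.png

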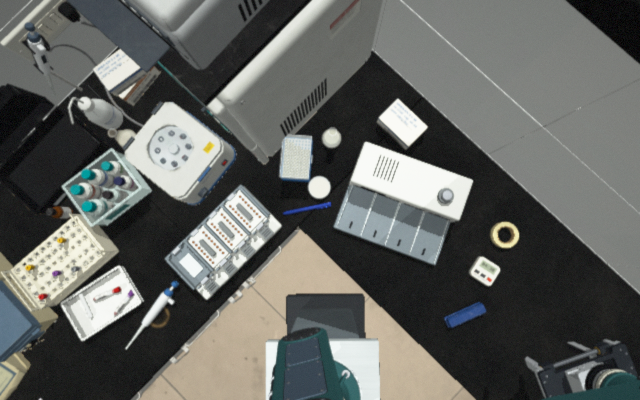

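The top view shows the shaker around (223,245) with 3 carriers (leftmost bay seems empty). The reader is around (405,205) with its button at (446,196). Next I'll zoom in on both.

```bash
python3 - <<'E'
import cv2,numpy as np
im=cv2.imread("pics/top0.png")
a=cv2.resize(im[175:310,155:290],None,fx=4,fy=4,interpolation=cv2.INTER_CUBIC)
cv2.imwrite("pics/shk.png",a)
a=cv2.resize(im[130:275,325:485],None,fx=4,fy=4,interpolation=cv2.INTER_CUBIC)
cv2.imwrite("pics/rdr.png",a)
E
```

```text
(no output)
```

View pics/shk.png

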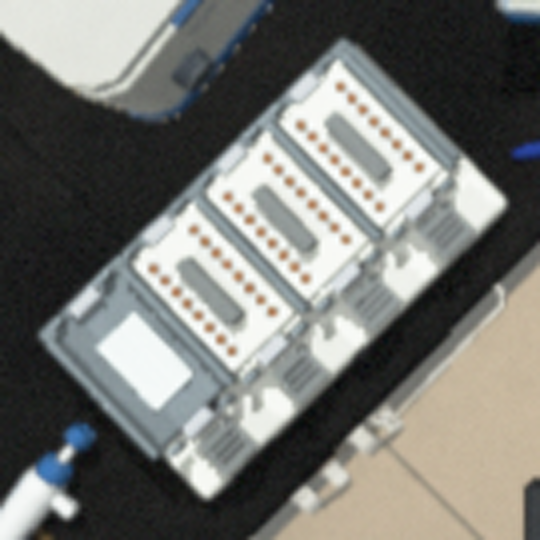

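View pics/rdr.png

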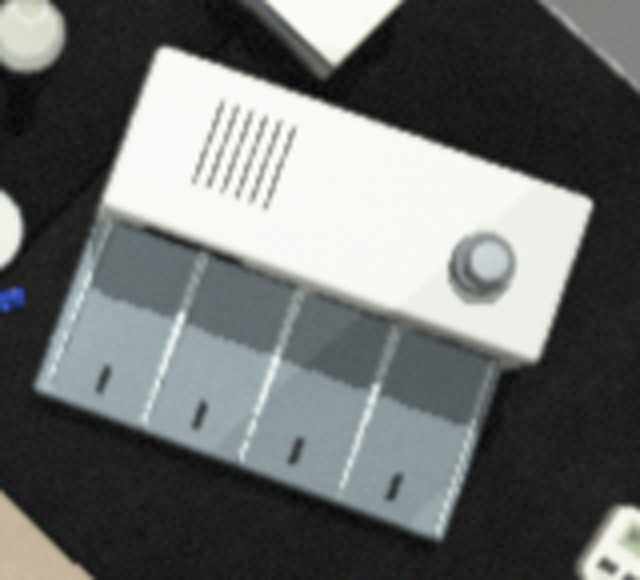

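Crop readings:
- **Shaker:** ribs at (212,293), (286,219) and (360,147) for bays 2–4; key pads at (224,440), (302,373), (373,302) and (444,232).
- **Read head:** top corners at (162,45), (594,203), (536,363) and (104,210).
- **Deck:** front corners at (38,388) and (440,540).
- **Button:** centre at (490,258).

I'll fit both poses from these.

```bash
cat > h.py <<'E'
import numpy as np,json
from scipy.spatial.transform import Rotation as R
from scipy.optimize import least_squares
def proj(P,K,o,att):
    c=(np.asarray(P)-o)@R.from_euler('xyz',att).as_matrix()
    return c[:,:2]/c[:,2:]*[K[0][0],K[1][1]]+[K[0][2],K[1][2]]
def ray(px,z,K,o,att):
    d=R.from_euler('xyz',att).as_matrix()@np.linalg.solve(np.array(K),[px[0],px[1],1.])
    return np.array(o)+d*(z-o[2])/d[2]
def w(p,L): # pose x,y,yaw ; local pts
    L=np.atleast_2d(L).astype(float);c,s=np.cos(p[2]),np.sin(p[2])
    return np.c_[p[0]+c*L[:,0]-s*L[:,1],p[1]+s*L[:,0]+c*L[:,1],L[:,2]]
TOP=([[398.16241042,0,320.33757269],[0,398.16241042,200.83184292],[0,0,1]],[0.45580717,-0.02982755,1.14786718],[-3.06417471,0.02385149,-1.58724347])
SC=([[515.95236706,0,318.46665174],[0,515.95236706,201.82571384],[0,0,1]],[-0.35464713,-0.71787315,1.3014345],[-2.39305382,-0.00642941,-0.87056129])
def full(px,off): return (np.array(px,float)+.5)/4-.5+off
E
python3 - <<'E'
from h import *
px=full([(212,293),(286,219),(360,147),(224,440),(302,373),(373,302),(444,232)],[155,175])
# carrier front end x_k+25mm ; carrier centre = pad+81mm ; assume carrier at x=a
ys=[.035,-.035,-.105,.105,.035,-.035,-.105]
def L(a): return [[a if i<3 else a-.081,y,.072 if i<3 else .044] for i,y in enumerate(ys)]
f=lambda q:(proj(w(q[:3],L(q[3])),*TOP)-px).ravel()
s=least_squares(f,[.5,.25,.8-1.57,0]);print("shaker",s.x,s.fun.reshape(-1,2).round(2))
print(w(s.x[:3],L(s.x[3])).round(4))
px=full([(162,45),(594,203),(536,363),(104,210),(38,388),(440,540),(400,328)],[325,130])
Lr=[[.117,.153,.095],[.117,-.153,.095],[0,-.153,.095],[0,.153,.095],[-.129,.144,.02],[-.129,-.144,.02]]
f=lambda q:(proj(w(q,Lr),*TOP)-px[:6]).ravel()
s=least_squares(f,[.5,-.2,-.3]);print("reader",s.x,s.fun.reshape(-1,2).round(2))
b=ray(full((490,258),[325,130]),.11,*TOP)
print("homes",w(s.x,[[.024,y,.02] for y in(.108,.036,-.036,-.108)]).round(4),b)
for p,z in (((331,138),.08),((319,187),.01),((284,212),.01),((330,204),.01)): print(p,ray(p,z,*TOP).round(3))
E
```

```text
shaker [ 0.48964526  0.32023903  0.74715064 -0.06236885] [[-0.77 -0.89]
 [-0.36 -0.33]
 [-0.04 -0.19]
 [ 0.47  1.03]
 [-0.46  0.07]
 [ 0.27  0.18]
 [ 0.91  0.13]]
[[0.4201 0.3035 0.072 ]
 [0.4677 0.2522 0.072 ]
 [0.5152 0.2008 0.072 ]
 [0.3131 0.2998 0.044 ]
 [0.3607 0.2485 0.044 ]
 [0.4083 0.1971 0.044 ]
 [0.4558 0.1458 0.044 ]]
reader [ 0.53319207 -0.22747593 -0.37260055] [[-0.4  -0.43]
 [ 0.86 -0.69]
 [ 0.9   0.9 ]
 [-0.93 -0.95]
 [ 1.54  1.57]
 [-2.   -0.36]]
homes [[ 0.5949 -0.1356  0.02  ]
 [ 0.5687 -0.2027  0.02  ]
 [ 0.5424 -0.2697  0.02  ]
 [ 0.5162 -0.3368  0.02  ]] [ 0.54818641 -0.3362194   0.11      ]
(331, 138) [ 0.71  -0.038  0.08 ]
(319, 187) [ 0.584 -0.001  0.01 ]
(284, 212) [0.514 0.101 0.01 ]
(330, 204) [ 0.535 -0.032  0.01 ]
```

Call:
step_arm([
  [[10,38,5,0.1,0],[20,77,10,0.2,0],[30,116,15,0.3,0],[40,154,20,0.4,0],[50,193,25,0.43,0],[60,231,30,0.43,0],[70,270,35,0.43,0],[80,308,40,0.43,0]],
])

```text
time: 0.77
tool_pos: [0.2521, -0.2122, 0.211]
ee_rot: [-3.141, -0.0, 0.748]
wrist_force: [-0.0, -0.6, 0.2]
width: 0.0443
```

Call:
step_arm([
  [[9,38,0,0,0],[18,77,0,0,0],[27,116,0,0,0],[36,154,0,0,0],[45,193,0,0,0],[54,231,0,0,0],[63,270,0,0,0],[72,308,0,0,0]],
])

```text
time: 1.43
tool_pos: [0.3239, 0.0959, 0.2111]
ee_rot: [3.141, -0.0, 0.749]
wrist_force: [0.7, -0.9, 0.2]
width: 0.0007
```

Target key 2 is about (0.361,0.2485), so I'll stop nearer and look with both cameras.

```bash
python3 - <<'E'
from bench import robot,cams
import cv2,numpy as np
for n in("scene","top"):
    s=cams.snapshot(n); cv2.imwrite(f"pics/{n}1.png",s["frame"][:,:,::-1])
im=cv2.imread("pics/scene1.png")
cv2.imwrite("pics/scene1b.png",cv2.resize(im[90:300,170:470],None,fx=2.6,fy=2.6,interpolation=cv2.INTER_CUBIC))
E
```

```text
(no output)
```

View pics/scene1b.png

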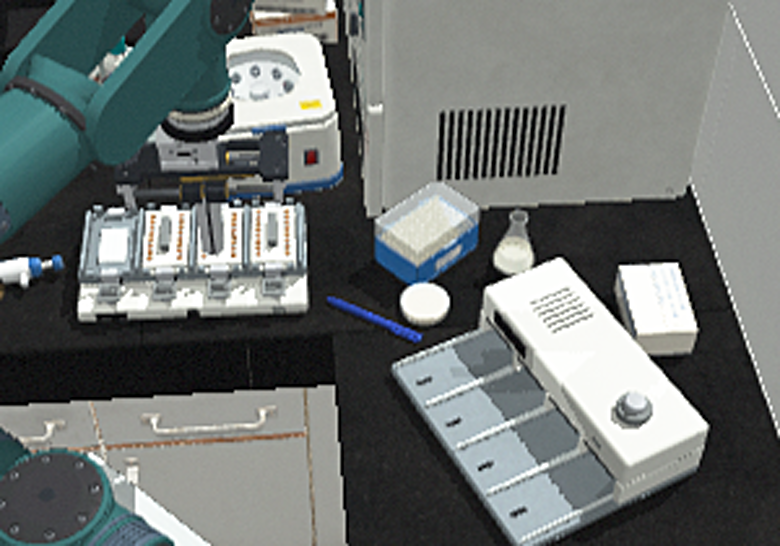

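Readings in the 2.6× scene crop:
- **Ribs:** bay 2 at (165,236), bay 4 at (273,231).
- **Head top corners:** (483,292), (558,258), (707,428) and (628,472).
- **Deck front:** (393,366) and (517,543).
- **Button:** (634,402).

Now a joint fit over both cameras, with the heights checked.

```bash
cat >> h.py <<'E'
def tri(pt,ps):
    from scipy.optimize import least_squares
    f=lambda X:np.r_[(proj([X],*TOP)-pt).ravel()*398/516*1.2,(proj([X],*SC)-ps).ravel()]
    s=least_squares(f,[.5,0,.05]);return s.x,s.fun
E
python3 - <<'E'
from h import *
import cv2
sc=lambda p:(np.array(p,float)+.5)/2.6-.5+[170,90]
t=lambda p,o:full(p,o)
im=cv2.imread("pics/top0.png").astype(int)
# subpixel rib centroids in top: dark grey inside white carriers
def rib(c):
    x,y=c; s=im[y-9:y+10,x-9:x+10]; g=s.mean(2); m=(g<165)&(np.ptp(s,axis=2)<35)
    n,l,st,ce=cv2.connectedComponentsWithStats(m.astype(np.uint8)); k=l[9,9]
    return ce[k]+[x-9,y-9],st[k][4]
tr=[rib(c) for c in((208,248),(226,230),(245,211))];print(tr)
for i,p in((0,(165,236)),(2,(273,231))): print("rib",tri(tr[i][0],sc(p)))
S=[155,175];Q=[325,130]
for a,b in(((162,45),(558,258)),((594,203),(707,428)),((536,363),(628,472)),((104,210),(483,292)),((38,388),(393,366)),((440,540),(517,543)),((490,258),(634,402))):
    X,r=tri(t(a,Q),sc(b));print(X.round(4),r.round(1))
# reader fit both
Lr=[[.117,.153,.095],[.117,-.153,.095],[0,-.153,.095],[0,.153,.095]]
pt=t([(162,45),(594,203),(536,363),(104,210)],Q);ps=sc([(558,258),(707,428),(628,472),(483,292)])
f=lambda q:np.r_[(proj(w(q,Lr),*TOP)-pt).ravel(),(proj(w(q,Lr),*SC)-ps).ravel()]
s=least_squares(f,[.5,-.2,-.3]);print("reader",s.x,s.fun.reshape(-1,2).round(1))
E
```

```text
[(array([207.73831776, 248.00934579]), np.int32(107)), (array([226.03125   , 229.79166667]), np.int32(96)), (array([244.44897959, 211.93877551]), np.int32(98))]
rib (array([0.4174425 , 0.3033972 , 0.06262154]), array([ 0.20482221, -0.15967158, -0.30167879, -0.06312138]))
rib (array([0.51446147, 0.20189302, 0.06401805]), array([ 0.34656943, -0.28678254, -0.5211476 , -0.05476536]))
[ 0.6964 -0.1278  0.0909] [-0.4  0.4  0.7 -0.1]
[ 0.5841 -0.4103  0.0923] [-0.3  0.3  0.4 -0.1]
[ 0.4805 -0.3719  0.0829] [ 0.1 -0.1 -0.1  0. ]
[ 0.5875 -0.0882  0.0888] [ 0.2 -0.2 -0.3  0. ]
[ 0.4704 -0.0426  0.018 ] [ 0.1 -0.1 -0.2  0. ]
[ 0.3593 -0.3167  0.0288] [-0.4  0.3  0.5 -0.1]
[ 0.5468 -0.3342  0.1129] [-0.4  0.4  0.6 -0.1]
reader [ 0.53093595 -0.2282557  -0.36943583] [[-0.3  0.5]
 [ 1.1 -0.1]
 [ 1.3  1.6]
 [-0.7  0.1]
 [ 0.6 -0.8]
 [ 1.6 -0.3]
 [-0.8 -1.6]
 [-1.1 -1.4]]
```

```bash
python3 - <<'E'
from h import *
sc=lambda p:(np.array(p,float)+.5)/2.6-.5+[170,90]
a=[ray(q,.02,*TOP) for q in full([(104,379),(201,415),(296,450),(394,487)],[325,130])]
b=[ray(q,.02,*SC) for q in sc([(423,380),(454,422),(486,466),(518,512)])]
for A in (a,b):
    A=np.array(A);d=A[0]-A[3];print(A[:,:2].round(4).tolist(),"yaw",-np.arctan2(d[0],d[1]),np.hypot(*d[:2]))
    for p in((.533,-.2275,-.374),):
        c,s=np.cos(p[2]),np.sin(p[2]);v=A[:,:2]-p[:2];print((v@np.array([[c,-s],[s,c]])).round(4).tolist())
# predicted tool tip in images
from bench import robot;print(robot.get_obs()["tool_pos"])
p=(.533,-.2275,-.374)
for x in(-.150,-.066,.024):print(x,w(p,[[x,y,0] for y in(.108,.036,-.036,-.108)])[:,:2].round(4).tolist())
E
```

```text
[[0.4755, -0.0888], [0.4491, -0.1564], [0.4235, -0.2222], [0.3967, -0.2896]] yaw -0.3740329367180915 0.21568657668091407
[[-0.1042, 0.1081], [-0.1041, 0.0355], [-0.1039, -0.035], [-0.1042, -0.1076]]
[[0.4763, -0.0866], [0.4502, -0.1555], [0.4239, -0.2236], [0.3968, -0.2896]] yaw -0.37317251684355146 0.21804036143633737
[[-0.1043, 0.1105], [-0.1034, 0.0367], [-0.103, -0.0362], [-0.1041, -0.1076]]
[0.32364219 0.09893485 0.21047083]
-0.15 [[0.4328, -0.0722], [0.4065, -0.1392], [0.3802, -0.2062], [0.3539, -0.2732]]
-0.066 [[0.511, -0.1029], [0.4847, -0.1699], [0.4584, -0.2369], [0.4321, -0.3039]]
0.024 [[0.5948, -0.1357], [0.5685, -0.2028], [0.5422, -0.2698], [0.5159, -0.3368]]
```

Call:
step_arm([
  [[33,12,-10,0,0],[66,24,-30,0,0],[99,36,-60,0,0],[132,47,-90,0,0],[132,47,-125,0,0],[132,47,-155,0,0],[132,47,-155,0,0],[132,47,-155,0,0]],
])

```text
time: 2.2
tool_pos: [0.4547, 0.1392, 0.0545]
ee_rot: [-3.139, 0.005, 0.747]
wrist_force: [0.8, 0.7, 0.6]
width: 0.0003
```

Call:
step_arm([
  [[1,6,0,0,0],[1,6,-6,0,0],[1,6,-11,0,0],[1,6,-15,0,0],[1,6,-18,0,0],[1,6,-19,0,0],[1,6,-19,0,0],[1,6,-19,0,0]],
])

```text
time: 2.87
tool_pos: [0.4574, 0.1467, 0.0373]
ee_rot: [3.141, -0.0, 0.749]
wrist_force: [0.1, -0.5, 0.1]
width: 0.0006
```

```bash
python3 - <<'E'
from bench import robot,cams
import cv2,numpy as np
print(robot.get_obs()["tool_pos"],robot.get_obs()["wrist_force"])
F={}
for n in("scene","top"): F[n]=cams.snapshot(n)["frame"][:,:,::-1]
a=cv2.resize(F["scene"][140:220,190:310],None,fx=5,fy=5,interpolation=cv2.INTER_CUBIC)
b=cv2.resize(F["top"][180:290,180:300],None,fx=5,fy=5,interpolation=cv2.INTER_CUBIC)[:400-0]
b=cv2.resize(F["top"][190:290,180:290],None,fx=3.6,fy=3.6,interpolation=cv2.INTER_CUBIC)
c=np.zeros((600,800,3),np.uint8);c[:400,:600]=a;cv2.imwrite("pics/k4.png",a);cv2.imwrite("pics/k4t.png",b)
h=max(a.shape[0],b.shape[0]);o=np.zeros((h,a.shape[1]+b.shape[1],3),np.uint8);o[:a.shape[0],:a.shape[1]]=a;o[:b.shape[0],a.shape[1]:]=b
cv2.imwrite("pics/k4c.png",cv2.resize(o,None,fx=.8,fy=.8)); print(o.shape)
E
```

```text
[0.45738279 0.14670342 0.03726868] [ 0.09294737 -0.49155989  0.08108504]
(400, 996, 3)
```

View pics/k4c.png

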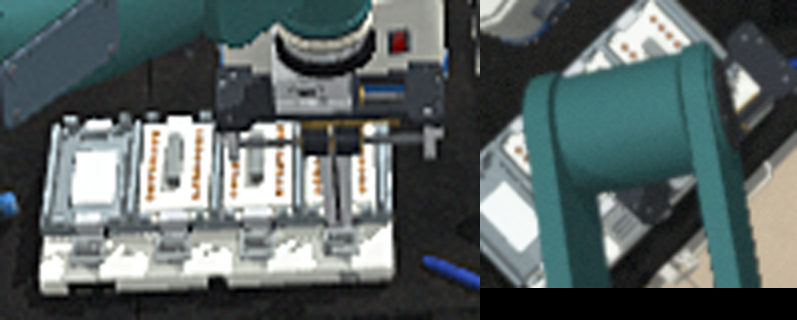

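Call:
step_arm([
  [[0,0,-1,0,0],[0,0,-2,0,0],[0,0,-2,0,0],[0,0,-2,0,0]],
])

```text
time: 3.3
tool_pos: [0.4573, 0.1467, 0.0351]
ee_rot: [-3.142, 0.0, 0.749]
wrist_force: [0.7, -0.5, -0.5]
width: -0.0001
```

```bash
python3 - <<'E'
from h import *
sc=lambda p:(np.array(p,float)+.5)/2.6-.5+[170,90]
s4=lambda p:np.array(p)/.8/5+[190,140]
print("tcp proj",proj([[.4573,.1467,.0351]],*SC),s4((340,245)),proj([[.4573,.1467,.0351]],*TOP))
top=full([(224,440),(302,373),(373,302),(444,232)],[155,175]);print(top)
for i,p in((0,(88,262)),(1,(172,258)),(2,(256,250))): print(tri(top[i],s4(p)),ray(top[i],.044,*TOP),ray(s4(p),.044,*SC))
print(ray(top[3],.044,*TOP),ray(top[3],.036,*TOP))
# shaker front edge bottom corners in top crop
for q in((208,500),(508,203)): print(q,ray(full(q,[155,175]),.0,*TOP),ray(full(q,[155,175]),.03,*TOP))
E
```

```text
tcp proj [[274.87963334 201.25636212]] [275.   201.25] [[266.70852861 232.22454192]]
[[210.625 284.625]
 [230.125 267.875]
 [247.875 250.125]
 [265.625 232.625]]
(array([0.31424236, 0.30642761, 0.02070562]), array([ 0.56483356, -0.43043632, -0.79050164, -0.19634788])) [0.31592603 0.30116455 0.044     ] [0.3031741  0.28515627 0.044     ]
(array([0.36014325, 0.25050973, 0.02665378]), array([ 0.34362571, -0.26961325, -0.48604337, -0.0962601 ])) [0.36084178 0.24720228 0.044     ] [0.35115924 0.23579619 0.044     ]
(array([0.40899659, 0.19939138, 0.03205434]), array([ 0.31057092, -0.25071213, -0.44463465, -0.06603076])) [0.40876737 0.19787178 0.044     ] [0.40255491 0.18942589 0.044     ]
[0.4562303  0.14830999 0.044     ] [0.45623337 0.149601   0.036     ]
(208, 500) [0.2682051 0.3256507 0.       ] [0.27310816 0.31636012 0.03      ]
(508, 203) [0.47634073 0.10896667 0.        ] [0.47580408 0.10533922 0.03      ]
```

```bash
python3 - <<'E'
from bench import robot,cams
import cv2,numpy as np
print(robot.get_obs()["joint_torque"],robot.get_obs()["wrist_force"])
f=cams.snapshot("scene")["frame"][:,:,::-1]
a=cv2.resize(f[160:216,215:295],None,fx=10,fy=10,interpolation=cv2.INTER_CUBIC)
cv2.imwrite("pics/k4z.png",a)
E
```

```text
[-2.99629955e-04 -2.84953898e+01 -2.84315640e+01  5.15094458e-02
 -5.47301990e-02 -4.57847443e-05] [ 0.66865383 -0.54158617 -0.54031758]
```

View pics/k4z.png

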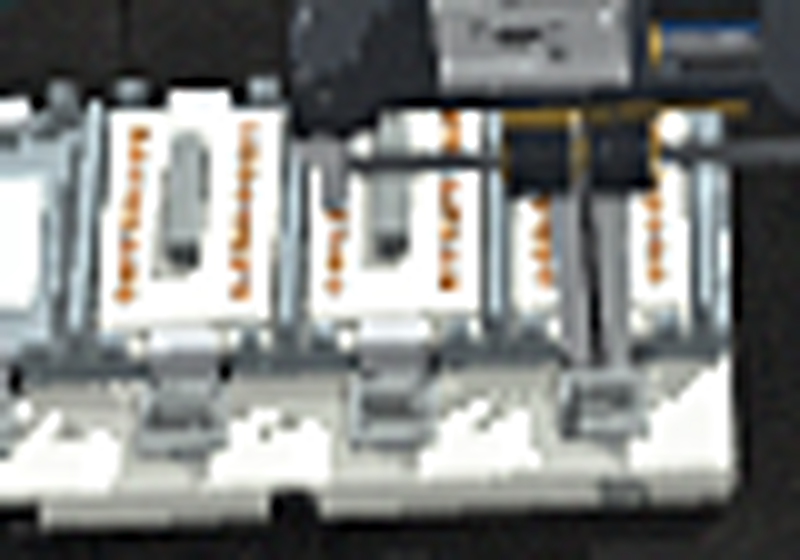

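```bash
python3 - <<'E'
from h import *
P=[[.3236,.0989,.2105],[.3239,.0959,.2111]]
q=proj(P,*SC);print("crop px",(q-[170,90]+.5)*2.6-.5, proj(P,*TOP))
u=lambda p:np.array(p)/10+[215,160]-.45
for z in(.0351,.044,.05): print(z,ray(u((595,367)),z,*SC).round(4),ray(u((600,400)),z,*SC).round(4), ray(u((390,400)),z,*SC).round(4))
# predicted pad outline for key3/4 in crop
for c in((.408,.197),(.456,.146)):
    L=w((*c,.755),[[a,b,.044] for a,b in((-.015,-.015),(-.015,.015),(.015,.015),(.015,-.015))])
    print(((proj(L,*SC)-[215,160]+.45)*10).round())
E
```

```text
crop px [[213.94825625 270.20455346]
 [215.98238714 270.93901281]] [[275.60169698 289.58399799]
 [276.85143029 289.47351998]]
0.0351 [0.4723 0.1647 0.0351] [0.4623 0.1529 0.0351] [0.4165 0.2066 0.0351]
0.044 [0.4665 0.1585 0.044 ] [0.4565 0.1468 0.044 ] [0.4111 0.2001 0.044 ]
0.05 [0.4626 0.1544 0.05  ] [0.4527 0.1427 0.05  ] [0.4074 0.1957 0.05  ]
[[434. 441.]
 [343. 444.]
 [346. 378.]
 [436. 375.]]
[[646. 433.]
 [555. 437.]
 [556. 371.]
 [646. 368.]]
```

The pad prediction matches the image. The visible fingertips, though, end about 20 mm above the reported TCP: I saw no contact, and the earlier picture shows the same offset. I'll go down slowly until there is force.

Call:
step_arm([
  [[0,0,-2,0,0],[0,0,-4,0,0],[0,0,-6,0,0],[0,0,-8,0,0],[0,0,-8,0,0],[0,0,-8,0,0]],
])

```text
time: 3.85
tool_pos: [0.4572, 0.1466, 0.0269]
ee_rot: [-3.141, 0.0, 0.749]
wrist_force: [-0.3, 0.1, -0.5]
width: 0.0001
```

Call:
step_arm([
  [[0,0,-2,0,0],[0,0,-3,0,0],[0,0,-4,0,0],[0,0,-5,0,0],[0,0,-5,0,0],[0,0,-5,0,0]],
])

```text
time: 4.35
tool_pos: [0.4573, 0.1467, 0.0221]
ee_rot: [3.142, 0.0, 0.749]
wrist_force: [-0.2, -0.1, 0.4]
width: 0.0004
```

Call:
step_arm([
  [[0,0,-1,0,0],[0,0,-2,0,0],[0,0,-3,0,0],[0,0,-4,0,0],[0,0,-4,0,0],[0,0,-4,0,0]],
])

```text
time: 4.85
tool_pos: [0.4573, 0.1467, 0.0181]
ee_rot: [-3.142, 0.0, 0.749]
wrist_force: [0.9, 0.0, -0.1]
width: 0.0006
```

```bash
python3 - <<'E'
from bench import robot,cams
import cv2,numpy as np
f=cams.snapshot("scene")["frame"][:,:,::-1];t=cams.snapshot("top")["frame"][:,:,::-1]
a=cv2.resize(f[140:216,215:295],None,fx=7,fy=7,interpolation=cv2.INTER_CUBIC)
b=cv2.resize(t[200:276,215:250],None,fx=7,fy=7,interpolation=cv2.INTER_CUBIC)
cv2.imwrite("pics/k4y.png",np.hstack([a,b[:532]]))
E
```

```text
(no output)
```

View pics/k4y.png

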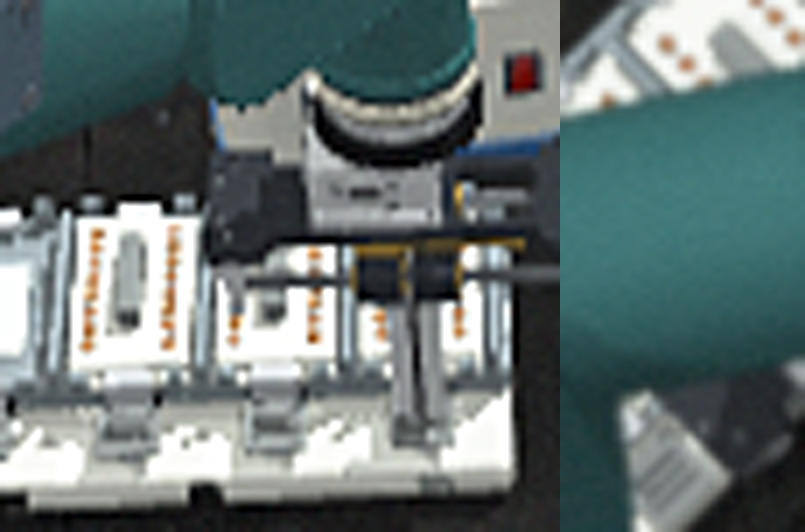

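```bash
python3 - <<'E'
from bench import robot
from h import *
o=robot.get_obs();print(o["joint_torque"].round(2),o["wrist_force"],o["wrist_torque"],o["joint_positions"],o["tool_pos"])
for z in(.018,.028,.038,.044,.05): print(z,(proj([[.4573,.1467,z]],*SC)-[215,140]+.5)*7)
E
```

```text
[  0.   -28.72 -28.01   0.05  -0.05  -0.  ] [ 0.38995874 -0.57243434 -0.25988167] [ 0.03789852 -0.02809148 -0.00593562] [ 1.92355747e-01  1.63168524e-02  1.75530745e+00 -9.64470837e-05
  1.36989885e+00  1.01433246e+00] [0.45740865 0.14671311 0.01822866]
0.018 [[424.62453928 456.45931188]]
0.028 [[423.47763582 442.37025534]]
0.038 [[422.32099963 428.16163771]]
0.044 [[421.62229453 419.57844308]]
0.05 [[420.92001366 410.9513221 ]]
```

```bash
python3 - <<'E'
from h import *
import cv2
a=cv2.imread("pics/scene0.png");b=cv2.imread("pics/top0.png");a2=cv2.imread("pics/scene1.png")
oa,ob,oc=(350,290),(520,320),(215,140)
f=6
A=cv2.resize(a[290:385,350:460],None,fx=f,fy=f,interpolation=cv2.INTER_CUBIC)[:, :]
B=cv2.resize(b[320:400,520:640],None,fx=f,fy=f,interpolation=cv2.INTER_CUBIC)
for im,C,o in((A,SC,oa),(B,TOP,ob)):
    for z,col in((0,(0,0,255)),(.02,(0,255,0))):
        P=w((.1722,-.5217,.3188),[[0,s,.170+z] for s in(-.047,0,.047)])
        q=(proj(P,*C)-o+.5)*f;print(q.round())
        for p in q: cv2.circle(im,tuple(int(v) for v in p),4,col,1)
o=np.zeros((580,800,3),np.uint8)
A=cv2.resize(A,None,fx=.6,fy=.6);B=cv2.resize(B,None,fx=.6,fy=.6)
o[:A.shape[0],:A.shape[1]]=A[:,:400];o[:B.shape[0],400:400+min(400,B.shape[1])]=B[:,:400]
cv2.imwrite("pics/tips.png",o)
E
```

```text
[[407. 514.]
 [288. 470.]
 [171. 427.]]
[[415. 491.]
 [294. 447.]
 [176. 403.]]
[[236. 135.]
 [124. 174.]
 [ 11. 214.]]
[[266. 149.]
 [151. 190.]
 [ 36. 230.]]
```

View pics/tips.png

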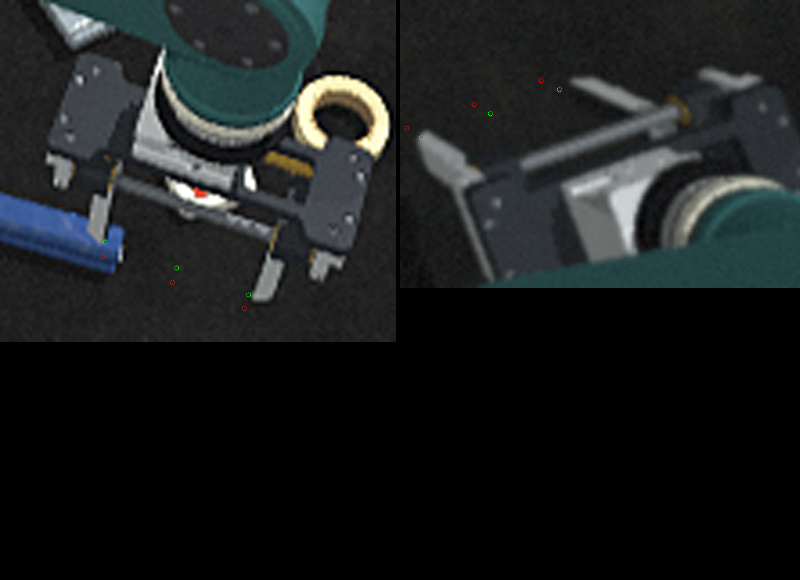

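The pictures show the real tips about 20–30 mm above the reported TCP in both views. I'll keep descending in small steps until force appears.

Call:
step_arm([
  [[0,0,-1,0,0],[0,0,-2,0,0],[0,0,-3,0,0],[0,0,-4,0,0],[0,0,-4,0,0],[0,0,-4,0,0]],
])

```text
time: 5.45
tool_pos: [0.4573, 0.1467, 0.0141]
ee_rot: [-3.142, 0.0, 0.749]
wrist_force: [0.6, -0.6, 0.3]
width: 0.0005
```

Call:
step_arm([
  [[0,0,-1,0,0],[0,0,-2,0,0],[0,0,-3,0,0],[0,0,-4,0,0],[0,0,-4,0,0],[0,0,-4,0,0]],
])

```text
time: 5.95
tool_pos: [0.4573, 0.1467, 0.0101]
ee_rot: [3.142, 0.0, 0.749]
wrist_force: [0.6, -0.0, 0.5]
width: 0.0
```

```bash
python3 - <<'E'
from bench import robot,cams
from h import *
import cv2
f=np.ascontiguousarray(cams.snapshot("scene")["frame"][:,:,::-1])
a=cv2.resize(f[155:215,225:305],None,fx=10,fy=10,interpolation=cv2.INTER_CUBIC)
for z,c in((.0101,(0,0,255)),(.03,(0,255,0)),(.04,(255,0,0))):
    q=(proj([[.4573,.1467,z]],*SC)[0]-[225,155]+.5)*10;cv2.circle(a,(int(q[0]),int(q[1])),5,c,2)
cv2.imwrite("pics/k4w.png",a)
o=robot.get_obs();print(o["joint_torque"].round(2))
E
```

```text
[ -0.   -28.87 -27.85   0.05  -0.06   0.  ]
```

View pics/k4w.png

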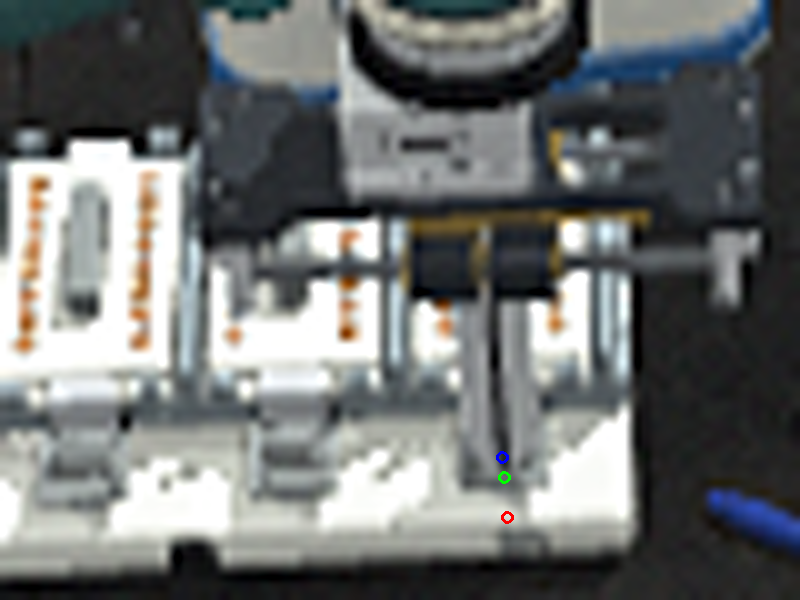

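Call:
step_arm([
  [[0,0,-1,0,0],[0,0,-2,0,0],[0,0,-3,0,0],[0,0,-3,0,0],[0,0,-3,0,0],[0,0,-3,0,0]],
])

```text
time: 6.5
tool_pos: [0.4575, 0.1467, 0.008]
ee_rot: [3.141, -0.0, 0.749]
wrist_force: [-1.4, 0.2, 5.5]
width: 0.0007
```

Call:
step_arm([
  [[0,0,-1,0,0],[0,0,-2,0,0],[0,0,-3,0,0],[0,0,-3,0,0],[0,0,-3,0,0],[0,0,-3,0,0]],
])

```text
time: 7.0
tool_pos: [0.4575, 0.1467, 0.0049]
ee_rot: [3.141, -0.0, 0.749]
wrist_force: [-2.0, 0.0, 5.6]
width: 0.0009
```

Call:
step_arm([
  [[0,0,-1,0,0],[0,0,-2,0,0],[0,0,-2,0,0],[0,0,-2,0,0],[0,0,-2,0,0]],
])

```text
time: 7.42
tool_pos: [0.4575, 0.1467, 0.0031]
ee_rot: [3.141, -0.0, 0.749]
wrist_force: [-2.5, -0.9, 5.4]
width: 0.0004
```

Call:
step_arm([
  [[0,0,-1,0,0],[0,0,-2,0,0],[0,0,-2,0,0],[0,0,-2,0,0],[0,0,-2,0,0]],
])

```text
time: 7.83
tool_pos: [0.4576, 0.1467, 0.0019]
ee_rot: [3.141, -0.0, 0.749]
wrist_force: [-4.3, -1.3, 9.8]
width: 0.0002
```

Call:
step_arm([
  [[0,0,-1,0,0],[0,0,-1,0,0],[0,0,-1,0,0],[0,0,-1,0,0]],
])

```text
time: 8.17
tool_pos: [0.4576, 0.1468, 0.0018]
ee_rot: [3.141, -0.001, 0.749]
wrist_force: [-5.9, -1.5, 13.3]
width: 0.0005
```

```bash
python3 - <<'E'
from bench import robot,cams
from h import *
import cv2
f=np.ascontiguousarray(cams.snapshot("scene")["frame"][:,:,::-1])
cv2.imwrite("pics/s_k4press.png",f);t=cams.snapshot("top")["frame"][:,:,::-1];cv2.imwrite("pics/t_k4press.png",t)
a=cv2.resize(f[155:215,225:285],None,fx=9,fy=9,interpolation=cv2.INTER_CUBIC)
g=cv2.imread("pics/top1.png")
b=cv2.resize(t[195:255,215:275],None,fx=4,fy=4,interpolation=cv2.INTER_CUBIC)
c=cv2.resize(g[195:255,215:275],None,fx=4,fy=4,interpolation=cv2.INTER_CUBIC)
o=np.zeros((540,785,3),np.uint8);o[:,:540]=a;o[:240,545:785]=b;o[260:500,545:785]=c
cv2.imwrite("pics/k4v.png",o)
o=robot.get_obs();print(o["joint_torque"].round(2),o["wrist_force"],o["tool_pos"])
E
```

```text
[ -0.27 -22.89 -24.4    0.1   -2.15  -0.  ] [-5.56483403 -1.2292265  14.13234642] [0.45761113 0.14675803 0.00185237]
```

View pics/k4v.png

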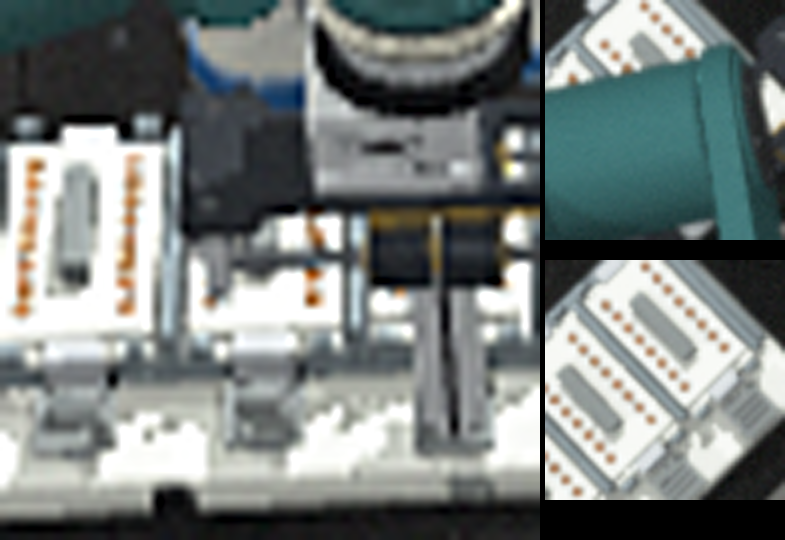

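```bash
python3 - <<'E'
from h import *
u=lambda p:(np.array(p)+.5)/9-.5+[225,155]
F=ray(u((454,447)),.036,*SC);c,s=np.cos(.749),np.sin(.749)
print("front edge mid",F, "centre if 8mm behind",F[:2]+.008*np.array([c,s]))
for p in((400,210),(500,215)):pass
P=w((.4575,.1467,.749),[[-.008,-.0125,.036],[-.008,.0125,.036],[.008,.0125,.036],[.008,-.0125,.036]])
print(((proj(P,*SC)-[225,155]+.5)*9).round())
E
```

```text
front edge mid [0.4471657  0.13649386 0.036     ] centre if 8mm behind [0.45302466 0.14194112]
[[487. 434.]
 [420. 436.]
 [420. 404.]
 [487. 402.]]
```

Call:
step_arm([
  [[0,0,2,0,0],[0,0,12,0,0],[0,0,40,0,0],[0,0,80,0,0],[0,0,120,0,0],[-30,-25,150,0,0],[-60,-50,150,0,0],[-90,-75,150,0,0]],
])

```text
time: 8.93
tool_pos: [0.369, 0.0719, 0.152]
ee_rot: [3.138, -0.004, 0.751]
wrist_force: [-0.2, -0.5, 0.7]
width: 0.0006
```

```bash
python3 - <<'E'
from bench import robot,cams
from h import *
import cv2
f=cams.snapshot("scene")["frame"][:,:,::-1];t=cams.snapshot("top")["frame"][:,:,::-1]
cv2.imwrite("pics/s2.png",f);cv2.imwrite("pics/t2.png",t)
a=cv2.resize(f[145:215,205:295],None,fx=6,fy=6,interpolation=cv2.INTER_CUBIC)
b=cv2.resize(t[185:275,195:285],None,fx=6,fy=6,interpolation=cv2.INTER_CUBIC)[:, :]
b=cv2.resize(t[185:275,195:285],None,fx=4,fy=4,interpolation=cv2.INTER_CUBIC)
o=np.zeros((420,900,3),np.uint8);o[:,:540]=a;o[:360,540:]=b
cv2.imwrite("pics/k4u.png",cv2.resize(o,(800,373),interpolation=cv2.INTER_AREA))
print(robot.get_obs()["tool_pos"])
E
```

```text
[0.36512214 0.07028393 0.14971248]
```

View pics/k4u.png

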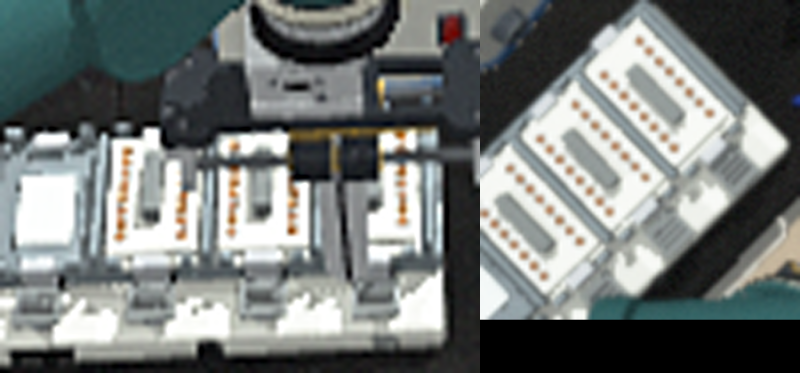

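```bash
cat >> h.py <<'E'
def shift(A,B,c,r):
    import cv2
    x,y=c;k=lambda I:np.float32(cv2.cvtColor(I,cv2.COLOR_BGR2GRAY)[y-r:y+r,x-r:x+r])
    return [round(float(v),2) for v in cv2.phaseCorrelate(k(A),k(B),cv2.createHanningWindow((2*r,2*r),cv2.CV_32F))[0]]
E
python3 - <<'E'
from h import *
import cv2
A=cv2.imread("pics/top0.png");B=cv2.imread("pics/t2.png");C=cv2.imread("pics/top1.png")
for n,c in((2,(208,248)),(3,(226,230)),(4,(245,212))): print(n,shift(A,B,c,9),shift(A,C,c,9))
for n,c in((2,(230,268)),(3,(248,250)),(4,(266,233))): print("key",n,shift(A,B,c,6))
p=np.array([[.5148,.2015,.072]]);print("expected 4mm",proj(p+[0,0,.004],*TOP)-proj(p,*TOP))
p=np.array([[.456,.146,.044]]);print("expected key -4mm",proj(p-[0,0,.004],*TOP)-proj(p,*TOP))
E
```

```text
2 [0.01, -0.05] [0.19, -0.15]
3 [-0.19, 0.12] [-0.15, 0.1]
4 [0.29, -0.02] [0.18, -0.13]
key 2 [-0.35, -0.15]
key 3 [0.15, -0.28]
key 4 [0.43, 0.12]
expected 4mm [[-0.31625614 -0.07530525]]
expected key -4mm [[ 0.22812098 -0.00351166]]
```

The push bottomed out: the force rose to 14 N at z=0.0018, about 8 mm below first contact. So key 4 went all the way down, and true tip height ≈ reported z + 0.034. Next I'll approach carrier 4's rib.

Call:
step_arm([
  [[28,25,0,0,45],[56,50,0,0,45],[84,75,0,0,45],[112,100,0,0,45],[140,122,-10,0,45],[150,131,-40,0,45],[150,131,-75,0,45],[150,131,-90,0,45]],
])

```text
time: 9.7
tool_pos: [0.5163, 0.2041, 0.0531]
ee_rot: [-3.138, 0.007, 0.75]
wrist_force: [-1.3, -0.4, -1.2]
width: 0.042
```

Call:
step_arm([
  [[0,0,0,0,45],[0,0,0,0,45]],
])

```text
time: 9.87
tool_pos: [0.5176, 0.2037, 0.0576]
ee_rot: [-3.14, 0.003, 0.749]
wrist_force: [-0.2, 0.2, 0.4]
width: 0.0424
```

```bash
python3 - <<'E'
from bench import robot,cams
from h import *
import cv2
print(robot.get_obs()["tool_pos"],robot.get_obs()["width"])
f=np.ascontiguousarray(cams.snapshot("scene")["frame"][:,:,::-1]);cv2.imwrite("pics/s3.png",f)
t=np.ascontiguousarray(cams.snapshot("top")["frame"][:,:,::-1]);cv2.imwrite("pics/t3.png",t)
P=w((*robot.get_obs()["tool_pos"][:2],.749),[[0,s,robot.get_obs()["tool_pos"][2]+.034] for s in(-.022,0,.022)])
a=cv2.resize(f[135:215,225:305],None,fx=7,fy=7,interpolation=cv2.INTER_CUBIC)
for q in (proj(P,*SC)-[225,135]+.5)*7: cv2.circle(a,tuple(int(v) for v in q),4,(0,255,0),1)
b=cv2.resize(t[185:265,215:250],None,fx=7,fy=7,interpolation=cv2.INTER_CUBIC)
cv2.imwrite("pics/g4.png",a)
E
```

```text
[0.51757061 0.20365144 0.05761836] 0.04240957827794553
```

View pics/g4.png

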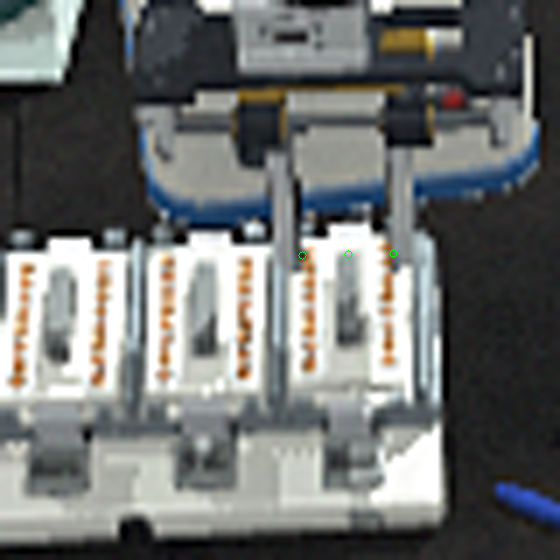

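Call:
step_arm([
  [[-2,-2,-10,0,45],[-2,-2,-18,0,45],[-2,-2,-23,0,45],[-2,-2,-25,0,45],[-2,-2,-25,0,45],[-2,-2,-25,0,45]],
])

```text
time: 10.47
tool_pos: [0.5161, 0.2013, 0.0342]
ee_rot: [3.142, 0.0, 0.749]
wrist_force: [-0.5, 0.4, 0.9]
width: 0.0426
```

Go 2 mm lower, then close.

Call:
step_arm([
  [[0,0,-2,0,45],[0,0,-2,0,45],[0,0,-2,0,0],[0,0,-2,0,0],[0,0,-2,0,0],[0,0,-2,0,0],[0,0,-2,0,0]],
])

```text
time: 11.05
tool_pos: [0.5156, 0.202, 0.0323]
ee_rot: [-3.14, -0.0, 0.749]
wrist_force: [-4.3, 2.1, 3.3]
width: 0.0125
```

Call:
step_arm([
  [[0,0,1,0,0],[0,0,2,0,0],[0,0,3,0,0],[0,0,3,0,0]],
])

```text
time: 11.38
tool_pos: [0.516, 0.2015, 0.0348]
ee_rot: [-3.141, 0.0, 0.749]
wrist_force: [0.9, 2.3, -4.3]
width: 0.0115
```

Call:
step_arm([
  [[0,0,1,0,0],[0,0,2,0,0],[0,0,3,0,0],[0,0,4,0,0],[0,0,5,0,0]],
])

```text
time: 11.8
tool_pos: [0.5171, 0.2018, 0.0407]
ee_rot: [3.141, -0.002, 0.749]
wrist_force: [2.0, 2.7, -1.6]
width: 0.0116
```

Carrier 4 is free: about 1.6 N of weight, width 11.6 mm. Now lift it and carry it to lane 1.

Call:
step_arm([
  [[0,0,20,0,0],[0,0,55,0,0],[0,0,90,0,0],[-1,-30,105,-0.11,0],[-2,-65,105,-0.22,0],[-3,-100,105,-0.33,0],[-4,-135,105,-0.44,0],[-5,-170,105,-0.55,0]],
])

```text
time: 12.47
tool_pos: [0.5106, 0.0294, 0.1462]
ee_rot: [3.14, -0.0, 0.194]
wrist_force: [1.3, -1.0, -1.5]
width: 0.0116
```

Call:
step_arm([
  [[0,-35,0,-0.11,0],[-1,-70,0,-0.22,0],[-2,-105,0,-0.33,0],[-3,-134,0,-0.44,0],[-3,-134,0,-0.55,0],[-3,-134,0,-0.573,0],[-3,-134,0,-0.573,0],[-3,-134,0,-0.573,0]],
])

```text
time: 13.13
tool_pos: [0.508, -0.1022, 0.1455]
ee_rot: [3.141, 0.0, -0.371]
wrist_force: [0.2, 0.2, -2.4]
width: 0.0114
```

Call:
step_arm([
  [[1,0,-40,0,0],[1,0,-80,0,0],[1,0,-110,0,0],[1,0,-125,0,0],[1,0,-130,0,0],[1,0,-132,0,0],[1,0,-132,0,0],[1,0,-132,0,0]],
])

```text
time: 13.8
tool_pos: [0.5108, -0.1028, 0.0152]
ee_rot: [-3.141, -0.004, -0.373]
wrist_force: [-0.3, 0.3, -1.5]
width: 0.0115
```

Call:
step_arm([
  [[0,0,-2,0,0],[0,0,-4,0,0],[0,0,-6,0,0],[0,0,-6,0,0],[0,0,-6,0,0]],
])

```text
time: 14.22
tool_pos: [0.509, -0.1027, 0.0072]
ee_rot: [3.141, 0.0, -0.374]
wrist_force: [0.0, 1.2, -1.2]
width: 0.0116
```

Call:
step_arm([
  [[0,0,-1,0,0],[0,0,-2,0,0],[0,0,-3,0,0],[0,0,-3,0,0],[0,0,-3,0,0]],
])

```text
time: 14.63
tool_pos: [0.509, -0.1026, 0.004]
ee_rot: [3.141, 0.0, -0.374]
wrist_force: [-0.4, -0.8, -2.3]
width: 0.0116
```

Call:
step_arm([
  [[0,0,-0.5,0,0],[0,0,-1,0,0],[0,0,-1.5,0,0],[0,0,-1.5,0,0]],
])

```text
time: 14.97
tool_pos: [0.5093, -0.1026, 0.0034]
ee_rot: [-3.141, -0.0, -0.374]
wrist_force: [-1.9, 0.9, 4.3]
width: 0.0117
```

Call:
step_arm([
  [[0,0,0.5,0,45],[0,0,0.5,0,45],[0,0,0.5,0,45],[0,0,35,0,45],[-19,8,45,0,32],[-57,22,45,0,32],[-78,31,45,0,32],[-78,31,30,0,32]],
])

```text
time: 15.63
tool_pos: [0.4304, -0.071, 0.0353]
ee_rot: [-3.141, -0.005, -0.374]
wrist_force: [1.3, 0.4, 0.6]
width: 0.0299
```

Call:
step_arm([
  [[0,0,-20,0,32],[0,0,-33,0,32],[0,0,-41,0,32],[0,0,-42,0,32],[0,0,-42,0,32]],
])

```text
time: 16.05
tool_pos: [0.431, -0.0717, -0.0096]
ee_rot: [3.141, 0.001, -0.374]
wrist_force: [-0.1, -0.8, 1.1]
width: 0.0299
```

Call:
step_arm([
  [[9.3,-3.7,0,0,32],[18.6,-7.3,0,0,32],[28,-11,0,0,32],[37,-14.6,0,0,32],[46.5,-18.3,0,0,32],[56,-22,0,0,32],[65,-25.6,0,0,32],[74.5,-29.2,0,0,32]],
])

```text
time: 16.72
tool_pos: [0.5058, -0.1008, -0.0081]
ee_rot: [-3.142, 0.003, -0.374]
wrist_force: [-6.2, 3.0, 8.3]
width: 0.0303
```

Call:
step_arm([
  [[7,-2.7,0,0,32],[12,-4.7,0,0,32],[15,-5.9,0,0,32],[18,-7,0,0,32],[20,-7.9,0,0,32],[22,-8.6,0,0,32],[22,-8.6,0,0,32]],
])

```text
time: 17.3
tool_pos: [0.5282, -0.1096, -0.0081]
ee_rot: [-3.142, 0.001, -0.374]
wrist_force: [-4.5, 2.2, 7.1]
width: 0.0301
```

Call:
step_arm([
  [[0,0,2,0,32],[0,0,3,0,32],[4,-1.6,3,0,32],[7,-2.7,3,0,32],[9,-3.5,3,0,32],[9,-3.5,3,0,32],[9,-3.5,3,0,32]],
])

```text
time: 17.88
tool_pos: [0.5374, -0.1133, -0.0064]
ee_rot: [3.142, -0.001, -0.374]
wrist_force: [0.7, 0.5, -0.4]
width: 0.0297
```

Call:
step_arm([
  [[1.5,-0.6,0,0,32],[3,-1.2,0,0,32],[4,-1.6,0,0,32],[4,-1.6,0,0,32],[4,-1.6,0,0,32]],
])

```text
time: 18.3
tool_pos: [0.54, -0.1143, -0.0064]
ee_rot: [3.141, 0.002, -0.374]
wrist_force: [-3.5, 0.8, 2.8]
width: 0.03
```

```bash
python3 - <<'E'
from bench import robot,cams
from h import *
import cv2
o=robot.get_obs();T=o["tool_pos"];print(T,o["wrist_force"])
f=np.ascontiguousarray(cams.snapshot("scene")["frame"][:,:,::-1]);cv2.imwrite("pics/s4.png",f)
t=np.ascontiguousarray(cams.snapshot("top")["frame"][:,:,::-1]);cv2.imwrite("pics/t4.png",t)
p=(.533,-.2275,-.374)
a=cv2.resize(f[195:265,315:395],None,fx=6,fy=6,interpolation=cv2.INTER_CUBIC)
P=w(p,[[-.032,.108+y,z] for y in(-.03,.03) for z in(.02,)]+[[-.026,.108+y,.033] for y in(-.029,.029)])
for q in (proj(P,*SC)-[315,195]+.5)*6: cv2.circle(a,tuple(int(v) for v in q),4,(0,255,0),1)
b=cv2.resize(t[160:230,330:390],None,fx=5,fy=5,interpolation=cv2.INTER_CUBIC)
for q in (proj(P,*TOP)-[330,160]+.5)*5: cv2.circle(b,tuple(int(v) for v in q),4,(0,255,0),1)
o=np.zeros((420,780,3),np.uint8);o[:,:480]=a;o[:350,480:]=b;cv2.imwrite("pics/h1.png",o)
E
```

```text
[ 0.53999253 -0.11431172 -0.00642763] [-3.48652017  0.8329429   2.82707808]
```

View pics/h1.png

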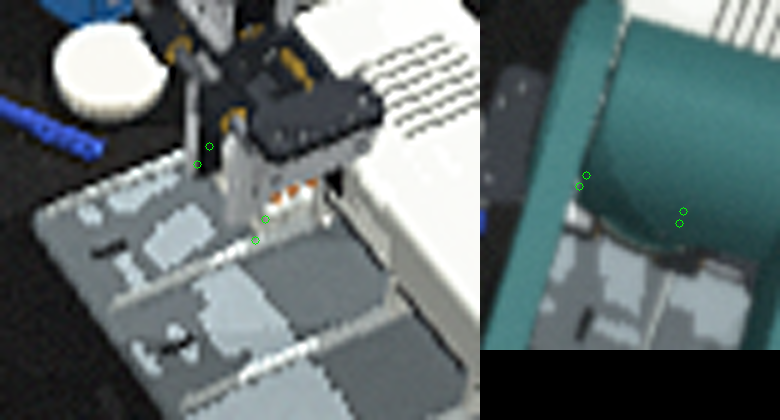

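The tail edges line up with the predicted home position. I'll push a little more to confirm the stop.

Call:
step_arm([
  [[1,-0.4,0,0,32],[2,-0.8,0,0,32],[2,-0.8,0,0,32],[2,-0.8,0,0,32]],
])

```text
time: 18.73
tool_pos: [0.5399, -0.1143, -0.0065]
ee_rot: [3.141, 0.006, -0.374]
wrist_force: [-8.7, 3.1, 7.5]
width: 0.0303
```

Call:
step_arm([
  [[-20,8,0,0,32],[-30,12,30,0,20],[-34,14,70,0.1,0],[-45,40,100,0.22,0],[-55,75,110,0.34,0],[-65,112,115,0.46,0],[-75,150,115,0.58,0],[-85,187,115,0.7,0]],
])

```text
time: 19.4
tool_pos: [0.4592, 0.073, 0.1101]
ee_rot: [3.14, -0.006, 0.331]
wrist_force: [0.6, 0.6, -0.5]
width: 0.0003
```

Call:
step_arm([
  [[-12,36,0,0.11,0],[-24,72,0,0.22,0],[-36,100,-10,0.33,0],[-50,123,-40,0.42,0],[-50,123,-70,0.42,0],[-50,123,-85,0.42,0],[-50,123,-85,0.42,0],[-50,123,-85,0.42,0]],
])

```text
time: 20.07
tool_pos: [0.408, 0.1948, 0.0234]
ee_rot: [3.141, -0.0, 0.746]
wrist_force: [0.2, -0.0, 1.3]
width: 0.0003
```

Call:
step_arm([
  [[1,3,-8,0,0],[1,3,-12,0,0],[1,3,-15,0,0],[1,3,-18,0,0],[1,3,-20,0,0],[1,3,-22,0,0],[1,3,-23.5,0,0],[1,3,-23.5,0,0]],
])

```text
time: 20.73
tool_pos: [0.41, 0.1979, 0.0021]
ee_rot: [3.14, -0.003, 0.745]
wrist_force: [-1.0, 0.0, 7.3]
width: 0.0007
```

Call:
step_arm([
  [[0,0,-0.5,0,0],[0,0,-0.5,0,0],[0,0,-0.5,0,0]],
])

```text
time: 20.98
tool_pos: [0.41, 0.1979, 0.0019]
ee_rot: [3.14, -0.003, 0.745]
wrist_force: [-2.2, -0.8, 8.8]
width: 0.0006
```

Call:
step_arm([
  [[0,0,-1,0,0],[0,0,-1.5,0,0],[0,0,-1.5,0,0],[0,0,-1.5,0,0],[0,0,-1.5,0,0]],
])

```text
time: 21.4
tool_pos: [0.4101, 0.1979, 0.0018]
ee_rot: [3.14, -0.003, 0.745]
wrist_force: [-4.5, -0.9, 15.3]
width: 0.0005
```

Call:
step_arm([
  [[0,0,15,0,0],[0,0,50,0,0],[0,0,80,0,45],[20,19,80,0,45],[45,43,80,0,45],[58,54,78,0,45],[58,54,60,0,45],[58,54,60,0,45]],
])

```text
time: 22.07
tool_pos: [0.4657, 0.2513, 0.0554]
ee_rot: [-3.14, 0.005, 0.746]
wrist_force: [-0.6, -0.4, -0.3]
width: 0.0372
```

Call:
step_arm([
  [[0,0,-10,0,45],[0,0,-18,0,45],[0,0,-24,0,45],[0,0,-27,0,45],[0,0,-27,0,45],[0,0,-27,0,45]],
])

```text
time: 22.57
tool_pos: [0.4666, 0.2515, 0.0313]
ee_rot: [3.141, -0.0, 0.746]
wrist_force: [0.7, 0.9, -0.6]
width: 0.0425
```

Call:
step_arm([
  [[0,0,0,0,0],[0,0,0,0,0],[0,0,0,0,0],[0,0,0,0,0],[0,0,0,0,0],[0,0,1,0,0],[0,0,2,0,0],[0,0,3,0,0]],
])

```text
time: 23.23
tool_pos: [0.4665, 0.2518, 0.0335]
ee_rot: [-3.141, 0.0, 0.746]
wrist_force: [1.0, 1.3, -5.1]
width: 0.0118
```

Call:
step_arm([
  [[0,0,1,0,0],[0,0,2,0,0],[0,0,3,0,0],[0,0,4,0,0],[0,0,5,0,0],[0,0,5,0,0]],
])

```text
time: 23.73
tool_pos: [0.4668, 0.2513, 0.0399]
ee_rot: [3.141, 0.0, 0.746]
wrist_force: [0.0, 0.1, -2.2]
width: 0.0116
```

Call:
step_arm([
  [[0,0,20,0,0],[0,0,55,0,0],[0,-10,90,0,0],[1,-40,105,-0.11,0],[2,-78,105,-0.22,0],[4,-116,105,-0.33,0],[6,-154,105,-0.44,0],[8,-192,105,-0.55,0]],
])

```text
time: 24.4
tool_pos: [0.4737, 0.0577, 0.1447]
ee_rot: [3.141, 0.001, 0.191]
wrist_force: [1.5, -0.5, -1.8]
width: 0.0115
```

Call:
step_arm([
  [[1,-38,0,-0.11,0],[2,-76,0,-0.22,0],[4,-114,0,-0.33,0],[5,-152,0,-0.44,0],[7,-190,0,-0.55,0],[8,-229,0,-0.57,0],[8,-229,0,-0.57,0],[8,-229,0,-0.57,0]],
])

```text
time: 25.07
tool_pos: [0.4815, -0.1712, 0.144]
ee_rot: [3.141, 0.002, -0.378]
wrist_force: [0.4, 0.8, -2.4]
width: 0.0115
```

Call:
step_arm([
  [[1,1.5,-40,0.004,0],[1,1.5,-80,0.004,0],[1,1.5,-110,0.004,0],[1,1.5,-125,0.004,0],[1,1.5,-130,0.004,0],[1,1.5,-134,0.004,0],[1,1.5,-137,0.004,0],[1,1.5,-138,0.004,0]],
])

```text
time: 25.73
tool_pos: [0.4848, -0.1679, 0.0076]
ee_rot: [3.141, -0.003, -0.369]
wrist_force: [-0.0, 0.0, -2.9]
width: 0.0114
```

Call:
step_arm([
  [[0,0,-1,0,0],[0,0,-2,0,0],[0,0,-3,0,0],[0,0,-4,0,0],[0,0,-4,0,0],[0,0,-4,0,0]],
])

```text
time: 26.23
tool_pos: [0.4845, -0.1682, 0.0031]
ee_rot: [3.141, -0.002, -0.37]
wrist_force: [1.1, 0.4, 1.4]
width: 0.0117
```

Call:
step_arm([
  [[0,0,0.5,0,45],[0,0,0.5,0,45],[0,0,0.5,0,45],[0,0,35,0,45],[-19,7,45,0,32],[-57,21,45,0,32],[-78,29,45,0,32],[-78,29,30,0,32]],
])

```text
time: 26.9
tool_pos: [0.4046, -0.1385, 0.0347]
ee_rot: [3.141, -0.004, -0.37]
wrist_force: [-0.1, -0.3, 0.0]
width: 0.0302
```

Call:
step_arm([
  [[0,0,-20,0,32],[0,0,-32,0,32],[0,0,-37,0,32],[0,0,-38,0,32],[0,0,-38,0,32]],
])

```text
time: 27.32
tool_pos: [0.4057, -0.1389, -0.0057]
ee_rot: [3.142, 0.0, -0.37]
wrist_force: [-0.1, -0.0, 0.2]
width: 0.0299
```

Call:
step_arm([
  [[11.2,-4.4,-0.8,0,32],[22.3,-8.8,-0.8,0,32],[33.5,-13.2,-0.8,0,32],[44.7,-17.5,-0.8,0,32],[55.9,-21.9,-0.8,0,32],[67,-26.3,-0.8,0,32],[78,-30.7,-0.8,0,32],[88,-34.7,-0.8,0,32]],
])

```text
time: 27.98
tool_pos: [0.4943, -0.1739, -0.0055]
ee_rot: [3.141, 0.0, -0.37]
wrist_force: [-3.2, 0.3, 1.7]
width: 0.03
```

Call:
step_arm([
  [[7,-2.7,0,0,32],[12,-4.7,0,0,32],[15,-5.9,0,0,32],[18,-7,0,0,32],[20,-7.9,0,0,32],[21,-8.2,0,0,32],[22,-8.6,0,0,32],[22,-8.6,0,0,32]],
])

```text
time: 28.65
tool_pos: [0.5135, -0.1813, -0.0065]
ee_rot: [3.141, 0.005, -0.37]
wrist_force: [-8.3, 3.1, 7.5]
width: 0.0302
```

Call:
step_arm([
  [[-20,8,0,0,32],[-30,12,30,0,20],[-36,20,70,0.1,0],[-50,54,90,0.22,0],[-64,90,100,0.34,0],[-76,127,100,0.46,0],[-86,165,100,0.58,0],[-96,203,100,0.7,0]],
])

```text
time: 29.32
tool_pos: [0.4201, 0.0221, 0.0941]
ee_rot: [3.14, -0.004, 0.335]
wrist_force: [1.1, 0.3, 0.2]
width: 0.0004
```

Call:
step_arm([
  [[-10,38,0,0.11,0],[-20,76,0,0.22,0],[-30,114,0,0.33,0],[-40,152,0,0.416,0],[-50,190,0,0.416,0],[-58,227,0,0.416,0],[-58,228,-30,0.416,0],[-58,228,-60,0.416,0]],
])

```text
time: 29.98
tool_pos: [0.3637, 0.2528, 0.035]
ee_rot: [3.139, -0.009, 0.751]
wrist_force: [1.2, -0.1, -0.5]
width: 0.0006
```

Call:
step_arm([
  [[0,0,-15,0,0],[0,0,-15,0,0],[0,0,-15,0,0]],
])

```text
time: 30.23
tool_pos: [0.3615, 0.2489, 0.0179]
ee_rot: [-3.141, 0.0, 0.746]
wrist_force: [0.4, -0.2, 0.4]
width: 0.0005
```

Call:
step_arm([
  [[0,0,-5,0,0],[0,0,-8,0,0],[0,0,-11,0,0],[0,0,-13,0,0],[0,0,-15,0,0],[0,0,-17,0,0],[0,0,-18.5,0,0],[0,0,-18.5,0,0]],
])

```text
time: 30.9
tool_pos: [0.3632, 0.2493, 0.0022]
ee_rot: [3.14, -0.003, 0.745]
wrist_force: [-1.6, -1.3, 7.7]
width: 0.0007
```

Call:
step_arm([
  [[0,0,-0.5,0,0],[0,0,-1,0,0],[0,0,-1,0,0],[0,0,-1,0,0]],
])

```text
time: 31.23
tool_pos: [0.3632, 0.2493, 0.0021]
ee_rot: [3.14, -0.003, 0.746]
wrist_force: [-3.8, -3.2, 11.5]
width: 0.0003
```

Call:
step_arm([
  [[0,0,-1,0,0],[0,0,-1,0,0],[0,0,-1,0,0]],
])

```text
time: 31.48
tool_pos: [0.3632, 0.2493, 0.002]
ee_rot: [3.14, -0.003, 0.746]
wrist_force: [-5.8, -3.1, 17.0]
width: 0.0001
```

Call:
step_arm([
  [[0,0,15,0,0],[0,0,50,0,0],[0,0,80,0,45],[20,19,80,0,45],[45,43,80,0,45],[57,54,78,0,45],[57,54,61,0,45],[57,54,61,0,45]],
])

```text
time: 32.15
tool_pos: [0.4179, 0.3024, 0.0564]
ee_rot: [-3.141, 0.004, 0.746]
wrist_force: [-0.5, -0.7, -0.7]
width: 0.0365
```

Call:
step_arm([
  [[0,0,-10,0,45],[0,0,-18,0,45],[0,0,-23,0,45],[0,0,-25,0,45],[0,0,-25,0,45],[0,0,-25,0,45]],
])

```text
time: 32.65
tool_pos: [0.4187, 0.3028, 0.0342]
ee_rot: [3.141, -0.0, 0.746]
wrist_force: [-0.5, -0.8, 0.3]
width: 0.0425
```

Call:
step_arm([
  [[0,0,-2.5,0,45],[0,0,-2.5,0,0],[0,0,-2.5,0,0],[0,0,-2.5,0,0],[0,0,-2.5,0,0],[0,0,-2.5,0,0],[0,0,-1,0,0],[0,0,0.5,0,0]],
])

```text
time: 33.32
tool_pos: [0.4185, 0.3029, 0.0339]
ee_rot: [-3.141, 0.0, 0.746]
wrist_force: [1.4, 0.6, -4.2]
width: 0.0118
```

Call:
step_arm([
  [[0,0,1,0,0],[0,0,2,0,0],[0,0,3,0,0],[0,0,4,0,0],[0,0,5,0,0],[0,0,5,0,0]],
])

```text
time: 33.82
tool_pos: [0.4188, 0.3027, 0.04]
ee_rot: [3.141, 0.0, 0.746]
wrist_force: [-0.3, 0.1, -1.2]
width: 0.0115
```

Call:
step_arm([
  [[0,0,20,0,0],[0,0,55,0,0],[1,-10,90,0,0],[4,-45,105,-0.1,0],[7,-84,105,-0.2,0],[10,-123,105,-0.3,0],[13,-162,105,-0.4,0],[15,-200,105,-0.5,0]],
])

```text
time: 34.48
tool_pos: [0.433, 0.1009, 0.1449]
ee_rot: [3.141, 0.0, 0.241]
wrist_force: [-0.4, 0.5, -0.7]
width: 0.0116
```

Call:
step_arm([
  [[3,-38,0,-0.1,0],[6,-76,0,-0.2,0],[8,-114,0,-0.3,0],[10,-152,0,-0.4,0],[13,-190,0,-0.5,0],[16,-228,0,-0.6,0],[18,-266,0,-0.62,0],[20,-304,0,-0.62,0]],
])

```text
time: 35.15
tool_pos: [0.4527, -0.203, 0.1447]
ee_rot: [3.141, 0.001, -0.376]
wrist_force: [0.2, 0.9, -0.9]
width: 0.0116
```

Call:
step_arm([
  [[1,-35,0,0,0],[1,-35,-20,0,0],[1,-35,-50,0,0],[1,-35,-50,0,0],[1,-35,-50,0,0]],
])

```text
time: 35.57
tool_pos: [0.4527, -0.2352, 0.0927]
ee_rot: [-3.141, 0.006, -0.375]
wrist_force: [0.6, 0.3, -1.0]
width: 0.0118
```

Call:
step_arm([
  [[3,-1.5,-35,0,0],[3,-1.5,-60,0,0],[3,-1.5,-75,0,0],[3,-1.5,-82,0,0],[3,-1.5,-86,0,0],[3,-1.5,-88,0,0],[3,-1.5,-88,0,0]],
])

```text
time: 36.15
tool_pos: [0.4587, -0.2381, 0.008]
ee_rot: [3.141, -0.003, -0.374]
wrist_force: [-0.1, -0.4, -1.1]
width: 0.0119
```

Call:
step_arm([
  [[0,0,-1,0,0],[0,0,-2,0,0],[0,0,-3,0,0],[0,0,-4,0,0],[0,0,-4.5,0,0],[0,0,-5,0,0],[0,0,-5,0,0]],
])

```text
time: 36.73
tool_pos: [0.4584, -0.238, 0.0026]
ee_rot: [3.141, -0.002, -0.374]
wrist_force: [0.9, 0.1, 5.0]
width: 0.0115
```

Call:
step_arm([
  [[0,0,1,0,45],[0,0,1,0,45],[0,0,1,0,45],[0,0,35,0,45],[-19,7,45,0,32],[-57,22,45,0,32],[-79,32,45,0,32],[-79,32,30,0,32]],
])

```text
time: 37.4
tool_pos: [0.3771, -0.2052, 0.0335]
ee_rot: [3.14, -0.003, -0.375]
wrist_force: [0.9, -0.6, -0.5]
width: 0.03
```

Call:
step_arm([
  [[0,0,-20,0,32],[0,0,-32,0,32],[0,0,-37,0,32],[0,0,-38,0,32],[0,0,-38,0,32]],
])

```text
time: 37.82
tool_pos: [0.3786, -0.2056, -0.0067]
ee_rot: [-3.142, 0.001, -0.374]
wrist_force: [-0.5, 0.0, 0.7]
width: 0.0304
```

Call:
step_arm([
  [[11.2,-4.4,0,0,32],[22.3,-8.8,0,0,32],[33.5,-13.2,0,0,32],[44.7,-17.5,0,0,32],[55.9,-21.9,0,0,32],[67,-26.3,0,0,32],[78,-30.7,0,0,32],[88,-34.7,0,0,32]],
])

```text
time: 38.48
tool_pos: [0.4676, -0.2409, -0.0055]
ee_rot: [3.141, -0.001, -0.374]
wrist_force: [-1.3, 2.1, 1.1]
width: 0.0302
```

Call:
step_arm([
  [[7,-2.7,0,0,32],[12,-4.7,0,0,32],[15,-5.9,0,0,32],[18,-7,0,0,32],[20,-7.9,0,0,32],[22,-8.6,0,0,32],[23,-9,0,0,32],[23,-9,0,0,32]],
])

```text
time: 39.15
tool_pos: [0.4872, -0.2485, -0.0065]
ee_rot: [3.141, 0.006, -0.374]
wrist_force: [-5.7, 2.2, 6.8]
width: 0.0299
```

Call:
step_arm([
  [[-20,8,0,0,32],[-32,13,30,0,20],[-45,18,70,0,0],[-70,28,100,0,0],[-105,38,130,0,0],[-142,48,160,0,0],[-180,58,170,0,0],[-200,64,180,0,0]],
])

```text
time: 39.82
tool_pos: [0.2885, -0.1851, 0.1752]
ee_rot: [3.14, -0.004, -0.374]
wrist_force: [0.4, -0.4, -0.4]
width: 0.0002
```

```bash
python3 - <<'E'
from bench import robot,cams
from h import *
import cv2
o=robot.get_obs();print(o["tool_pos"],o["time"])
f=np.ascontiguousarray(cams.snapshot("scene")["frame"][:,:,::-1]);cv2.imwrite("pics/s5.png",f)
t=np.ascontiguousarray(cams.snapshot("top")["frame"][:,:,::-1]);cv2.imwrite("pics/t5.png",t)
p=(.533,-.2275,-.374)
a=cv2.resize(f[180:300,310:445],None,fx=3,fy=3,interpolation=cv2.INTER_CUBIC)
b=cv2.resize(t[135:275,325:480],None,fx=2.6,fy=2.6,interpolation=cv2.INTER_CUBIC)
for y0 in(.108,.036,-.036):
    P=w(p,[[-.032,y0+y,.026] for y in(-.03,.03)])
    for im,C,o,k in((a,SC,(310,180),3),(b,TOP,(325,135),2.6)):
        for q in (proj(P,*C)-o+.5)*k: cv2.circle(im,tuple(int(v) for v in q),3,(0,255,0),1)
h=max(a.shape[0],b.shape[0]);o=np.zeros((h,a.shape[1]+b.shape[1],3),np.uint8);o[:a.shape[0],:a.shape[1]]=a;o[:b.shape[0],a.shape[1]:]=b
cv2.imwrite("pics/fin.png",o[:, :800]);print(o.shape)
E
```

```text
[ 0.28853173 -0.18514467  0.17516511] 39.8167
(364, 808, 3)
```

View pics/fin.png

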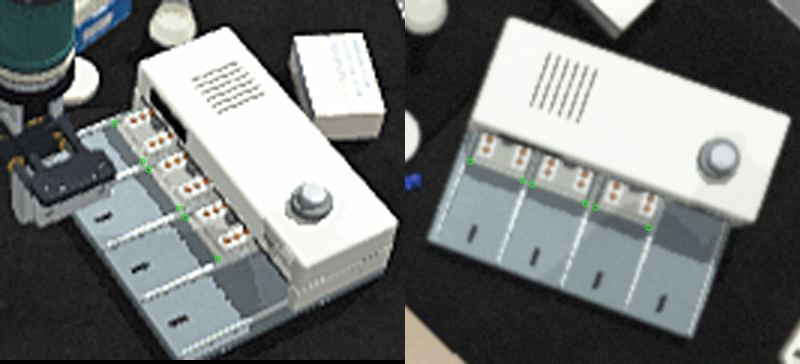

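The green markers show all three carriers level at home in lanes 1–3 in both views: scene tails at (130,120), (165,165) and (200,215), matching in the top view. Now the start button, at about (0.547,-0.335).

Call:
step_arm([
  [[35,-20,0,0,0],[70,-40,0,0,0],[105,-60,0,0,0],[140,-80,0,0,0],[175,-101,0,0,0],[210,-122,0,0,0],[240,-139,0,0,0],[259,-150,0,0,0]],
])

```text
time: 40.58
tool_pos: [0.5519, -0.3367, 0.1703]
ee_rot: [-3.141, 0.001, -0.374]
wrist_force: [-0.7, 0.6, 0.1]
width: 0.0007
```

Call:
step_arm([
  [[0,0,-30,0,0],[0,0,-60,0,0],[0,0,-75,0,0],[0,0,-80,0,0],[0,0,-80,0,0],[0,0,-80,0,0]],
])

```text
time: 41.08
tool_pos: [0.5494, -0.3356, 0.0936]
ee_rot: [3.141, -0.001, -0.374]
wrist_force: [0.1, -1.2, 1.0]
width: 0.0005
```

Move 2 mm in x, then descend slowly.

Call:
step_arm([
  [[-2,0,-4,0,0],[-2,0,-7,0,0],[-2,0,-10,0,0],[-2,0,-13,0,0],[-2,0,-16,0,0],[-2,0,-16,0,0],[-2,0,-16,0,0]],
])

```text
time: 41.67
tool_pos: [0.5471, -0.3358, 0.0785]
ee_rot: [3.141, -0.002, -0.374]
wrist_force: [0.0, -0.2, 4.6]
width: -0.0
```

Call:
step_arm([
  [[0,0,-2,0,0],[0,0,-4,0,0],[0,0,-6,0,0],[0,0,-7,0,0],[0,0,-7,0,0],[0,0,-7,0,0],[0,0,-7,0,0]],
])

```text
time: 42.25
tool_pos: [0.5474, -0.336, 0.0767]
ee_rot: [3.14, -0.005, -0.374]
wrist_force: [-5.4, 3.7, 19.6]
width: 0.0008
```

Call:
step_arm([
  [[0,0,6,0,0],[0,0,9,0,0],[0,0,9,0,0],[0,0,9,0,0],[0,0,9,0,0]],
])

```text
time: 42.67
tool_pos: [0.5471, -0.3357, 0.079]
ee_rot: [3.141, -0.001, -0.374]
wrist_force: [1.0, -1.4, 3.5]
width: 0.0006
```

Call:
step_arm([
  [[0,0,2,0,0],[0,0,2,0,0],[0,0,2,0,0],[0,0,2,0,0]],
])

```text
time: 43.0
tool_pos: [0.5467, -0.3354, 0.0811]
ee_rot: [3.142, 0.0, -0.374]
wrist_force: [1.8, -2.2, 3.0]
width: 0.0005
```

The button follows the finger back up, still pushing with 3 N after 4.4 mm, so it was fully pressed. Now I'll retreat.

Call:
step_arm([
  [[0,0,15,0,0],[0,0,50,0,0],[0,0,85,0,0],[-35,20,95,0,0],[-70,40,95,0,0],[-105,60,95,0,0],[-140,80,95,0,0],[-175,100,95,0,0]],
])

```text
time: 43.67
tool_pos: [0.369, -0.2333, 0.1746]
ee_rot: [-3.14, 0.005, -0.374]
wrist_force: [0.1, 0.5, 0.6]
width: 0.0003
```

Call:
step_arm([
  [[-35,20,0,0,0],[-70,40,0,0,0],[-85,50,0,0,0],[-85,50,0,0,0],[-85,50,0,0,0],[-85,50,0,0,0]],
])

```text
time: 44.17
tool_pos: [0.2868, -0.1854, 0.1758]
ee_rot: [-3.141, 0.001, -0.374]
wrist_force: [-0.1, 0.9, -0.3]
width: 0.0008
```

```bash
python3 - <<'E'
from bench import robot,cams
from h import *
import cv2
f=np.ascontiguousarray(cams.snapshot("scene")["frame"][:,:,::-1])
t=np.ascontiguousarray(cams.snapshot("top")["frame"][:,:,::-1])
A=cv2.imread("pics/t5.png");B=cv2.imread("pics/s5.png")
p=(.533,-.2275,-.374)
for y0 in(.108,.036,-.036,-.108):
    q=proj(w(p,[[-.018,y0,.033]]),*TOP)[0].astype(int);print("lane",y0,shift(A,t,tuple(q),9),"absdiff",np.abs(A.astype(int)-t)[q[1]-9:q[1]+9,q[0]-9:q[0]+9].mean().round(1))
# carriers white in shaker?
for n,c in((1,(189,267)),(2,(208,248)),(3,(226,230)),(4,(245,211))): print("bay",n,t[c[1]-5:c[1]+5,c[0]-5:c[0]+5].mean().round(0),cv2.imread("pics/top0.png")[c[1]-5:c[1]+5,c[0]-5:c[0]+5].mean().round(0))
cv2.imwrite("pics/end.png",np.hstack([f[100:300,160:450],t[130:330,150:490]]))
print(robot.get_obs()["wrist_force"],robot.get_obs()["time"],robot.get_obs()["tool_pos"])
E
```

```text
lane 0.108 [-0.04, 0.13] absdiff 1.4
lane 0.036 [0.01, 0.12] absdiff 1.4
lane -0.036 [0.02, -0.31] absdiff 2.6
lane -0.108 [0.09, -0.17] absdiff 3.8
bay 1 236.0 236.0
bay 2 243.0 178.0
bay 3 244.0 175.0
bay 4 247.0 181.0
[-0.15061807  0.07881234  0.10787222] 44.2667 [ 0.28712338 -0.18561391  0.17582213]
```

View pics/end.png

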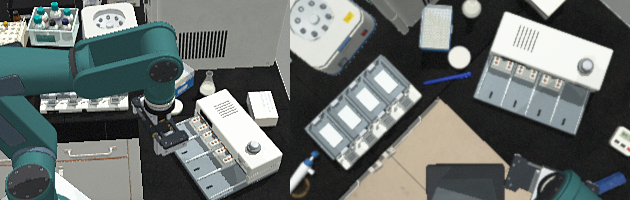

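The last picture shows all shaker bays empty, the carriers home in lanes 1–3, the bystanders in place and the arm clear.

```bash
python3 -c "
from bench import robot
print(robot.close_job())"
```

```text
the job is handed in; nothing more can be done
None
```

I moved all three carriers (bays 2–4; bay 1 was empty) to the reader, pressed the start button and handed the job in at about 44 s. The hand-in gives no verdict.

**Carriers:** I pressed each key to its stop (14–17 N), lifted each carrier free at about its own weight, and set it down in its own lane. Bays 4, 3 and 2 went to lanes 1, 2 and 3. Each was pushed until the force rose at the stop; the tool ended at the same depth in every lane (−35.0 mm).

**Start button:** it went down to a hard stop (about 20 N) and still pushed back with 3 N over more than 4 mm of return, so I take it as fully pressed and released.

**Last checks:**
- The tails lined up with the predicted home positions in both views just before the button press.
- After the press the carriers had not visibly moved.
- All the shaker bays were empty and the bystanders looked undisturbed.
- The arm was clear of everything, with no force at the wrist.

**What disagreed:**
- The real fingertips sat about 34 mm above the reported TCP. I found this in the images and by touch, and corrected for it in every move.
- An image check for the 4 mm pop-up was too noisy to use, so I relied on the key stop and the lift force instead.
- On the first push the finger rode up onto the carrier's foot with about 8 N downward, so I raised it 2–3 mm and used that height for the others.

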